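# Pack out a gel casting box and hold it shut

## Task

The gel casting box on the tray holds one taped pack of glass cassettes against its rear wall: take the blue filler plates by their tabs from the white rack and lower them upright (do not drop them) to the floor of the box, one behind the other in front of the pack, until no further plate will go in. Then push the orange sprung front plate in until you feel it close on the stack, and finish while still holding it there, pressed firmly by hand but not so hard as to crack the glass, so that I can fit the clamps. Leave the spare filler plates, the other packs and the things around the tray where they are.

Things in the scene. Friction and masses are not known exactly. Their poses are not given: they have to be found in the camera images.
- caster: Gel casting box, fixed on the tray, open at the top. Origin: underside, centred across its width; x points from the front plate to the rear wall, z up. Inside (box frame): floor at z = 10 mm, rear wall face at x = +40, side walls (clear, tops at z = 80) at y = -53 and +53; the front plate's white face is the fourth side, at x = -26 when the plate is fully out. Rear wall top z = 90. The rack and every plate and pack have the same yaw as the box at the start.
- press_plate (a joint): Orange front plate of the casting box, sliding on two guide rods towards the rear wall: 0 = fully out, where two springs keep it (3 N, rising by 0.25 N per mm), 0.024 m = fully in against the box. It returns when let go. Springs and the plates' friction on the floor take up to 11 N of the push, so 13 to 20 N in all nips the whole stack tight; the glass bears 60 N. Its white face carries a lip flared 8 mm outward at the top (z = 77 to 90 mm in the box frame).
- press_push (a point): Middle of the orange front plate's flat outer face (74 mm high, 166 mm wide, top at z = 90 mm in the box frame), 62 mm above the underside of the box; push here along the box's +x. The guide rods stick out in front of the plate 73 mm to either side, 50 mm above the underside; the space between them is free.
- rear_face (a point): Middle of the rear wall's inner face, against which the pack stands; 40 mm above the inner floor.
- rack: White drying rack, fixed on the tray beside the box (either side); same yaw as the box. Origin: centre of its base, underside; floor at z = 10 mm. Filler plates stand in slots at x = -105, -71, -37 and -3 mm, between posts 45 mm high (top above underside); spare packs stand in two bays at the far end.
- filler0_tab (a point): Blue filler plate standing upright (all four alike): 12 mm thick (x), 100 mm wide (y), 84 mm high, 0.12 kg, with a tab 36 mm wide (y), 12 mm thick and 30 mm high in the middle of its top edge. This point is the centre of the tab, 15 mm above the plate's shoulders and 99 mm above its foot: grip the tab across its 36 mm.
- filler1_tab (a point): Blue filler plate standing upright (all four alike): 12 mm thick (x), 100 mm wide (y), 84 mm high, 0.12 kg, with a tab 36 mm wide (y), 12 mm thick and 30 mm high in the middle of its top edge. This point is the centre of the tab, 15 mm above the plate's shoulders and 99 mm above its foot: grip the tab across its 36 mm.
- filler2_tab (a point): Blue filler plate standing upright (all four alike): 12 mm thick (x), 100 mm wide (y), 84 mm high, 0.12 kg, with a tab 36 mm wide (y), 12 mm thick and 30 mm high in the middle of its top edge. This point is the centre of the tab, 15 mm above the plate's shoulders and 99 mm above its foot: grip the tab across its 36 mm.
- filler3_tab (a point): Blue filler plate standing upright (all four alike): 12 mm thick (x), 100 mm wide (y), 84 mm high, 0.12 kg, with a tab 36 mm wide (y), 12 mm thick and 30 mm high in the middle of its top edge. This point is the centre of the tab, 15 mm above the plate's shoulders and 99 mm above its foot: grip the tab across its 36 mm.
- pack3: Taped pack of 3 glass gel cassettes, 20 mm thick (x), 100 mm wide, 84 mm high. Origin: foot of its rear (+x) face, mid width; the pack reaches 20 mm from there towards -x. One of the three packs stands in the casting box, the other two in the rack: which one varies.
- pack5: Taped pack of 5 glass gel cassettes, 33 mm thick (x), 100 mm wide, 84 mm high. Origin: foot of its rear (+x) face, mid width; the pack reaches 33 mm from there towards -x. One of the three packs stands in the casting box, the other two in the rack: which one varies.
- pack7: Taped pack of 7 glass gel cassettes, 46 mm thick (x), 100 mm wide, 84 mm high. Origin: foot of its rear (+x) face, mid width; the pack reaches 46 mm from there towards -x. One of the three packs stands in the casting box, the other two in the rack: which one varies.
- vial: Bystander: small amber specimen vial with white cap, 28 mm across, 75 mm high; origin at its foot.
- buffer: Bystander: white bottle with blue cap, 66 mm across, 150 mm high; origin at its foot.
- slide_box: Bystander: green slide box, 90 x 60 x 30 mm; origin at its foot.
Things that resemble listed ones, but are neither listed nor needed, are in the scene too. What is shaped like the pack7 but purple or red is not meant.

How it is judged:
At the end, for the whole second after the job is handed in: Robot pushes the front plate (over 3 N), which stands 5 to 12.5 mm in and nips the stack: over 2 N on the front filler, 0.5 N from pack to rear wall. Each filler stands on the box floor (4 mm in height, 0.08 rad, 8 mm of mid width) or is still in its rack slot (20 mm) (value of joint press_plate between 0.005 and 0.0125 m and contact force between any of the fingers, the arm and press_plate above 3 N and (contact force between rear_wall and pack3 above 0.5 N or contact force between rear_wall and pack5 above 0.5 N or contact force between rear_wall and pack7 above 0.5 N) and (contact force between press_plate and filler0 above 2 N or contact force between press_plate and filler1 above 2 N or contact force between press_plate and filler2 above 2 N or contact force between press_plate and filler3 above 2 N) and ((z of filler0_tab in the frame of caster between 0.105 and 0.113 m and angle between filler0_tab's own z axis and vertical below 0.08 rad and x of filler0_tab in the frame of caster between -0.026 and 0.04 m and y of filler0_tab in the frame of caster between -0.008 and 0.008 m) or (distance of filler0_tab from where it was at the start of the episode below 0.02 m and angle between filler0_tab's own z axis and vertical below 0.15 rad)) and ((z of filler1_tab in the frame of caster between 0.105 and 0.113 m and angle between filler1_tab's own z axis and vertical below 0.08 rad and x of filler1_tab in the frame of caster between -0.026 and 0.04 m and y of filler1_tab in the frame of caster between -0.008 and 0.008 m) or (distance of filler1_tab from where it was at the start of the episode below 0.02 m and angle between filler1_tab's own z axis and vertical below 0.15 rad)) and ((z of filler2_tab in the frame of caster between 0.105 and 0.113 m and angle between filler2_tab's own z axis and vertical below 0.08 rad and x of filler2_tab in the frame of caster between -0.026 and 0.04 m and y of filler2_tab in the frame of caster between -0.008 and 0.008 m) or (distance of filler2_tab from where it was at the start of the episode below 0.02 m and angle between filler2_tab's own z axis and vertical below 0.15 rad)) and ((z of filler3_tab in the frame of caster between 0.105 and 0.113 m and angle between filler3_tab's own z axis and vertical below 0.08 rad and x of filler3_tab in the frame of caster between -0.026 and 0.04 m and y of filler3_tab in the frame of caster between -0.008 and 0.008 m) or (distance of filler3_tab from where it was at the start of the episode below 0.02 m and angle between filler3_tab's own z axis and vertical below 0.15 rad))); the arm keeps its last pose, push and grip.
It fails at once if a pack of cassettes is moved more than 25 mm (distance of any of pack3, pack5, pack7 from where it was at the start of the episode above 0.025 m).
It fails at once if a bystander is pushed more than 30 mm or tipped (distance of any of vial, buffer, slide_box from where it was at the start of the episode above 0.03 m or angle between any of vial, buffer, slide_box's own z axis and vertical above 0.4 rad).
It fails at once if a filler plate is dropped (falls free, faster than 0.7 m/s) ((linear speed of filler0 above 0.7 m/s and contact force between the fingers and filler0 below 0.2 N) or (linear speed of filler1 above 0.7 m/s and contact force between the fingers and filler1 below 0.2 N) or (linear speed of filler2 above 0.7 m/s and contact force between the fingers and filler2 below 0.2 N) or (linear speed of filler3 above 0.7 m/s and contact force between the fingers and filler3 below 0.2 N)).
It fails at once if the glass is squeezed with more than 60 N (contact force between rear_wall and pack3 above 60 N or contact force between rear_wall and pack5 above 60 N or contact force between rear_wall and pack7 above 60 N).
It also fails if it takes over 72 s, if anything falls off the work surface, if the arm or the gripper's body presses on something with over 40 N, if the wrist force passes 120 N, or if a joint passes its speed limit or range.

## Robot

A 6-joint arm with a two-finger parallel gripper is mounted at the origin on the work surface. World frame = base frame: x ahead of the robot, y to its left, z up, the work surface at z = 0. Lengths are in m, angles in rad, forces in N, time in s.
With the tool pointing down it reaches from about 0.375 to 0.9 m from the base axis. Payload 3.1 kg.
Tool frame: the origin (TCP) lies on the centre line of the jaws, within the pads' length; the fingertips stand 19 mm ahead of it and the grasp point (between the pads) is the TCP; y points along the fingers, x is the direction in which the jaws open and shut, and the axes are right-handed (so a half turn about y gives the same grasp; the last joint's range is limited). The gripper opens to 85 mm and grips with 20 to 120 N. Pads are 22 mm wide; open, the fingers measure 114 mm over their backs; the gripper's body (76 mm by 85 mm) begins 54 mm behind the grasp point. The pads swing forward as they close: fully open they stand 13 mm farther back than shut.
Start: joints at [-0.178, 0.527, 1.433, -0, 1.181, -0.178], TCP at [0.625, 0, 0.25] pointing down, gripper open.
Joint ranges: [-3.08, 3.08], [-0.75, 2.2], [0.22, 2.44], [-1.43, 4.57], [0, 2.65], [-2.85, 2.85]. Speed limits (rad/s): [2.79, 2.79, 3.14, 3.14, 3.14, 3.14].

## Interface

Orientations are given as a unit quaternion [x, y, z, w].
In Python, from station import * gives the robot as it stands.
- The arm moves only by the tool step_arm, never from a script. Its argument "moves" is a list of rows, each a list of 7 numbers: the turn, a rotation vector about the tool's x, y, z in rad, then the shift along the tool's x, y, z in cm, then the closure, from -1 (fully open) to 1 (shut). A call has 1 to 12 rows; each row is the pose to reach, as a shift and turn from the pose measured when the call began, along the tool's axes at that moment; what a row does not reach only later rows make up. A row lasts 1/8 s, in which the tool goes at most 62.5 mm and 10.7 degrees, less where a joint would pass 70% of its speed; a pose out of reach is approached as far as the arm can. A call with a gripper value outside its range is refused whole. The fingers move at their own pace and stop on an object; "grip_force" is the grip in N (left out, the last holds). Time passes only in rows, so rows that repeat a pose let the fingers close. It gives the time, the measured TCP pose, the force and the opening at its end, in the units of the state.
- sense(): the state, without advancing time (a new reading comes with each control period).
- snapshot(name): name is "scene" or "side" or "wrist"; returns a dict with "frame" (480x640x3 uint8, red, green, blue), "z_map" (480x640 float32, m along the optical axis (not along the pixel's ray), 0 where there is no reading), "vfov" (degrees; the focal length in pixels is half the picture's height over the tangent of half this angle, whatever the lens; pixels are square), "cx", "cy" (the principal point, pixels), "xyz" and "orientation" of the camera in the world. Camera axes: x right, y down, z forward; pixel columns grow to the right and rows downward; lengths in m; the calibration is good to about 2 mm. A picture is of the moment at which its call begins.
- sign_off(): hands the job in, once; it reports no verdict.
The state is a dict: "t": time; "q": joint angles; "qd": joint speeds; "tau": joint torques, N m; "tcp_pos": TCP position; "tool_rot": TCP orientation; "force": force on the tool from outside, world axes, zero at the start; "ft_torque": the same for the moment, N m; "finger_gap": opening from 0.0 (shut) to 1.0 (fully open).
Only numpy, scipy, OpenCV 4.12 (cv2) and the standard library are available. Lean on these libraries where they do the work, as an engineer would, in place of code of your own. Each camera call takes 0.05 s, during which the arm holds its last target.

## Working session

There is one attempt and no reset: what is moved stays moved. The work goes in short steps, Python scripts to look and compute and a tool call to move; the robot and the scene stay as the last step left them, time stands still between calls to the robot, and variables do not carry over. Pictures are saved under pics/ and viewed, and the job is handed in when it is done.

Besides the shell and the picture viewer there is one more tool, called after ">>>" by a JSON object that holds its "fn" and its "kwargs". step_arm: Moves the arm, as the interface text tells. Its arguments: {"type":"object","properties":{"moves":{"type":"array","items":{"type":"array","items":{"type":"number"}}},"grip_force":{"type":"number"}},"required":["moves"]}

```bash
ls; mkdir -p pics
cat > h.py <<'E'
from station import *
import numpy as np, cv2
from scipy.spatial.transform import Rotation as R
def cam(n):
    s=snapshot(n); im=s["frame"]; h,w=im.shape[:2]
    f=h/2/np.tan(np.radians(s["vfov"])/2)
    Rm=R.from_quat(s["orientation"]).as_matrix(); p=np.array(s["xyz"])
    z=s["z_map"]; v,u=np.mgrid[:h,:w]
    c=np.stack([(u-s["cx"])/f*z,(v-s["cy"])/f*z,z],-1)
    return im,c@Rm.T+p,z,dict(f=f,R=Rm,p=p,cx=s["cx"],cy=s["cy"])
def save(n,im): cv2.imwrite("pics/"+n+".png",im[...,::-1])
E
python3 - <<'E'
from h import *
for n in("scene","side","wrist"):
    im,P,z,c=cam(n); save(n+"0",im); print(n,c["p"],c["f"],c["R"][:,2]); np.savez(n+"0.npz",im=im,P=P,z=z,**c)
s=sense(); print(s["t"],s["tcp_pos"],s["tool_rot"],s["force"],s["finger_gap"])
E
```

```text
pics
scene [1.2171372  0.59661584 0.63493719] 468.50263545909775 [-0.65071961 -0.5596311  -0.51320271]
side [0.38123208 0.82391738 0.5353673 ] 458.48109795216743 [ 0.18869622 -0.86885042 -0.45770371]
wrist [0.62330787 0.07889497 0.37208982] 363.48351712011225 [-0.00208847 -0.30589885 -0.95206173]
0.15 [6.24473530e-01 1.40737229e-04 2.49560339e-01] [-7.07000660e-01  5.70857178e-04  5.95055775e-04  7.07212405e-01] [ 0.30223618 -0.36487814 -1.02326917] 1.0037773879474905
```

View pics/scene0.png

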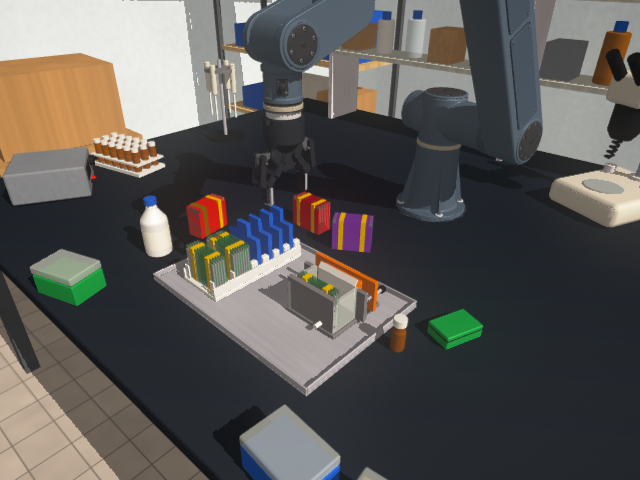

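View pics/side0.png

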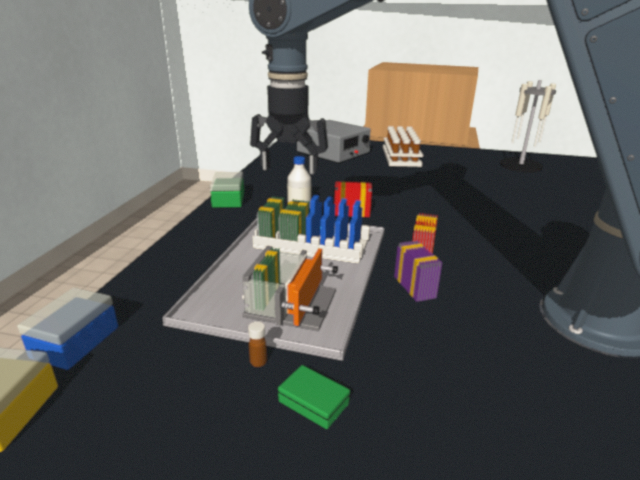

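View pics/wrist0.png

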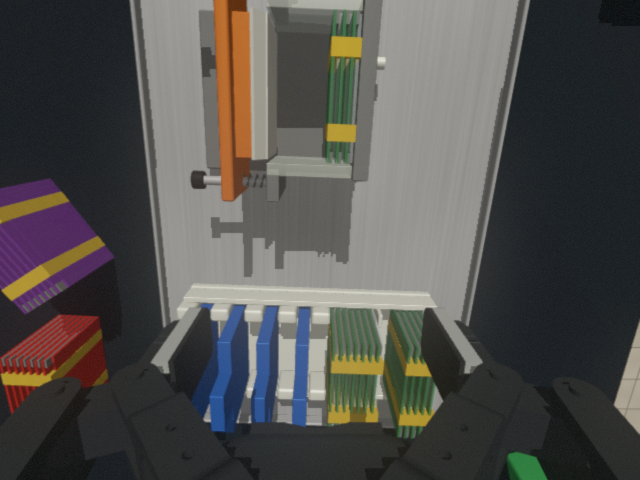

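The wrist view shows the box at the top: orange front plate at column 235, pack at column 343, with 3 cassettes. The rack is below it, with blue plates at columns 205–300 and the spare packs at 355 and 405. The red and purple packs off the tray are decoys. Next I'll measure positions.

```bash
python3 - <<'E'
from h import *
for n in("scene","side","wrist"):
    d=np.load(n+"0.npz"); im=d["im"].astype(int); P=d["P"]; ok=d["z"]>0
    r,g,b=im[...,0],im[...,1],im[...,2]
    blue=(b>1.8*r)&(b>1.5*g)&(b>60)&ok&(P[...,0]>.4)&(P[...,0]<.95)&(abs(P[...,1])<.35)&(P[...,2]>.01)&(P[...,2]<.2)
    org=(r>150)&(g<130)&(g>40)&(b<60)&(r>1.7*g)&ok&(P[...,0]>.45)&(P[...,0]<.8)&(abs(P[...,1])<.4)&(P[...,2]>.01)
    print(n)
    for nm,m in(("blue",blue),("org",org)):
        k,l,st,_=cv2.connectedComponentsWithStats(m.astype(np.uint8))
        for i in range(1,k):
            if st[i,4]<80: continue
            q=P[l==i]; print(nm,st[i],np.percentile(q,[2,50,98],axis=0).round(4).tolist())
    q=P[blue]; zt=np.percentile(q[:,2],99.5); m=blue&(P[...,2]>zt-.012)
    print("tabz",zt)
    k,l,st,_=cv2.connectedComponentsWithStats(m.astype(np.uint8))
    for i in range(1,k):
        if st[i,4]<15: continue
        q=P[l==i]; print(" tab",st[i],q.min(0).round(4),q.max(0).round(4))
E
python3 - <<'E'
import cv2
for n,(a,b,c,d) in dict(wrist=(0,210,180,400),scene=(200,360,180,400),side=(180,340,220,390)).items():
    im=cv2.imread(f"pics/{n}0.png")[a:b,c:d]
    cv2.imwrite(f"pics/{n}0c.png",cv2.resize(im,None,fx=3.5,fy=3.5)[:600,:800])
E
```

```text
scene
blue [ 229  205   64   59 2027] [[0.5083, -0.1876, 0.0414], [0.5779, -0.1307, 0.0915], [0.6196, -0.1, 0.1275]]
org [316 252  62  59 277] [[0.5558, 0.0312, 0.0283], [0.5619, 0.1437, 0.0925], [0.5678, 0.1886, 0.0951]]
tabz 0.12851917635026786
 tab [270 205  13  10  76] [ 0.5047 -0.1679  0.1166] [ 0.518  -0.1303  0.1284]
 tab [259 209  14  10  81] [ 0.5368 -0.1698  0.1167] [ 0.5515 -0.132   0.1294]
 tab [248 214  14  10  85] [ 0.5706 -0.173   0.1166] [ 0.5867 -0.1318  0.1292]
 tab [237 218  13  11  86] [ 0.6043 -0.173   0.1168] [ 0.6194 -0.1325  0.1289]
side
blue [ 306  196   42   50 1410] [[0.5352, -0.1956, 0.03], [0.5729, -0.1361, 0.0808], [0.6154, -0.1004, 0.1274]]
blue [349 201  13  47 369] [[0.5014, -0.184, 0.0315], [0.5047, -0.1306, 0.0817], [0.5138, -0.0981, 0.1272]]
blue [  66  306   51   54 1046] [[0.883, 0.2498, 0.0108], [0.8887, 0.3037, 0.0309], [0.8944, 0.3483, 0.0486]]
org [289 250  32  76 640] [[0.553, 0.0477, 0.0245], [0.5626, 0.1526, 0.0832], [0.5826, 0.1884, 0.0944]]
tabz 0.12784746459328067
 tab [310 196   9  10  60] [ 0.604  -0.171   0.1159] [ 0.6157 -0.133   0.
[... 363 characters left out ...]
ue [ 251  307   26  115 1684] [[0.5695, -0.1837, 0.0377], [0.5761, -0.1347, 0.0977], [0.5809, -0.1028, 0.128]]
blue [ 293  309   16  118 1332] [[0.6037, -0.161, 0.0381], [0.6092, -0.132, 0.0977], [0.6144, -0.1044, 0.1281]]
org [ 214    0   19  200 1375] [[0.5507, 0.0265, 0.0913], [0.5554, 0.0972, 0.0929], [0.562, 0.1552, 0.0945]]
org [ 232   11   18  146 1280] [[0.561, 0.0559, 0.0815], [0.566, 0.0958, 0.083], [0.5722, 0.1506, 0.0844]]
tabz 0.12833054875476782
 tab [210 387  19  44 713] [ 0.5332 -0.1696  0.1164] [ 0.5465 -0.1326  0.1289]
 tab [251 388  16  34 495] [ 0.5684 -0.1664  0.1165] [ 0.5805 -0.1337  0.1289]
 tab [293 390  14  37 442] [ 0.6031 -0.1655  0.1164] [ 0.6144 -0.1354  0.129 ]
```

View pics/wrist0c.png

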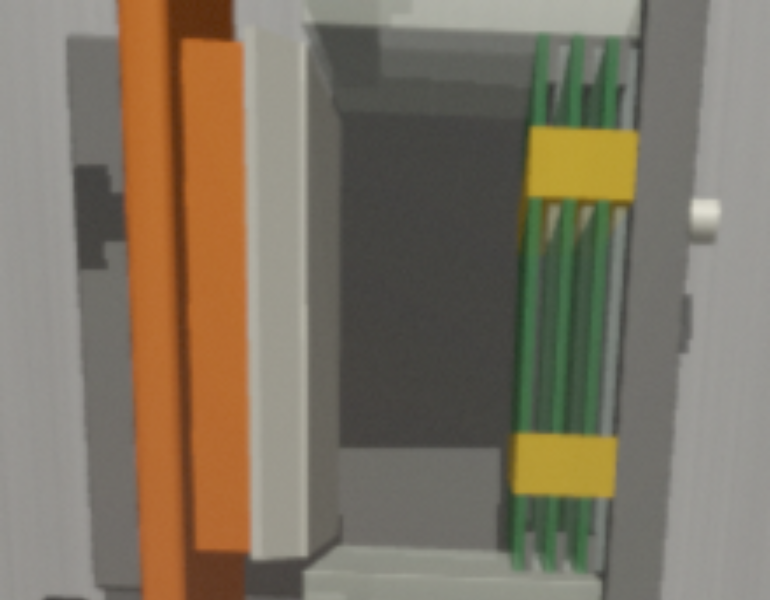

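View pics/scene0c.png

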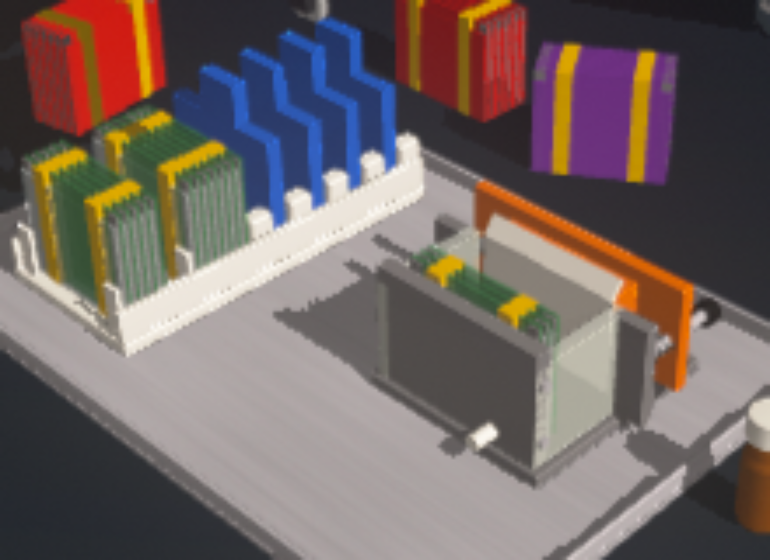

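The pack in the box has three cassettes and is 20 mm thick, so 66 − 20 = 46 mm is free. That takes three fillers (36 mm) and should leave the front plate 10 mm in. Next I'll fit the yaw and the box frame.

```bash
cat > fit.py <<'E'
from h import *
def orange(im,P,ok,zl,zh):
    r,g,b=[im[...,i].astype(int) for i in range(3)]
    return (r>110)&(b<80)&(r>1.7*g)&ok&(P[...,0]>.5)&(P[...,0]<.62)&(P[...,1]>-.02)&(P[...,1]<.25)&(P[...,2]>zl)&(P[...,2]<zh)
E
python3 - <<'E'
from fit import *
for n in("scene","wrist","side"):
    d=np.load(n+"0.npz"); im=d["im"]; P=d["P"]; ok=d["z"]>0
    m=orange(im,P,ok,.0915,.1)
    q=P[m]; 
    if len(q)>30:
        a=np.polyfit(q[:,1],q[:,0],1); rr=q[:,0]-np.polyval(a,q[:,1])
        print(n,"orange top: slope dx/dy",a,"x resid pct",np.percentile(rr,[2,98]),"y",q[:,1].min(),q[:,1].max(),"z",np.median(q[:,2]))
    # generic: rear wall top z ~0.094, x .6-.66
    m=ok&(abs(P[...,2]-.094)<.004)&(P[...,0]>.6)&(P[...,0]<.68)&(P[...,1]>0)&(P[...,1]<.2)
    r=im.astype(int); m&=(abs(r[...,0]-r[...,1])<15)&(abs(r[...,1]-r[...,2])<15)
    q=P[m]
    if len(q)>30:
        a=np.polyfit(q[:,1],q[:,0],1); rr=q[:,0]-np.polyval(a,q[:,1])
        print(n,"rear top",len(q),a,np.percentile(rr,[2,98]),"y",np.percentile(q[:,1],[0,1,99,100]))
    # sidewalls tops z~0.084, whitish
    m=ok&(abs(P[...,2]-.084)<.003)&(P[...,0]>.58)&(P[...,0]<.66)&(P[...,1]>0)&(P[...,1]<.22)
    q=P[m]
    for lo,hi in((.02,.07),(.13,.19)):
        s=q[(q[:,1]>lo)&(q[:,1]<hi)]
        if len(s)>10: print(n,"side",len(s),np.percentile(s,[2,50,98],axis=0).round(4).tolist())
    # tape/pack top ~ z=.098
    r=im.astype(int); m=(r[...,0]>150)&(r[...,1]>120)&(r[...,2]<90)&ok&(P[...,1]>0)&(P[...,1]<.2)&(P[...,0]>.55)&(P[...,0]<.7)
    q=P[m]; print(n,"tape",len(q),np.percentile(q,[2,50,98],axis=0).round(4).tolist())
    # blue tab top by plate
    m=(r[...,2]>1.8*r[...,0])&(r[...,2]>60)&ok&(P[...,0]>.48)&(P[...,0]<.64)&(P[...,1]<-.05)&(P[...,1]>-.25)&(P[...,2]>.1262)
    q=P[m]
    for x0 in(.508,.542,.576,.61):
        s=q[abs(q[:,0]-x0)<.012]
        if len(s)>5: print("  tabtop",x0,len(s),np.percentile(s,[3,50,97],axis=0).round(4).tolist())
E
```

```text
scene orange top: slope dx/dy [0.03210715 0.55777586] x resid pct [-0.00540908  0.00469803] y 0.025657076874192608 0.18896578228046224 z 0.09303843965825587
scene rear top 320 [0.02667936 0.65879202] [-0.02124226  0.00750643] y [0.03926462 0.04102341 0.16317243 0.16408326]
scene side 90 [[0.5843, 0.0215, 0.0812], [0.5931, 0.0448, 0.083], [0.6232, 0.0691, 0.0858]]
scene side 203 [[0.5856, 0.1333, 0.0812], [0.6048, 0.161, 0.0833], [0.6543, 0.1871, 0.0865]]
scene tape 137 [[0.5542, 0.044, 0.0507], [0.6414, 0.1024, 0.0969], [0.6558, 0.1874, 0.0993]]
  tabtop 0.508 28 [[0.5051, -0.1634, 0.1263], [0.5102, -0.1485, 0.127], [0.5156, -0.1332, 0.1283]]
  tabtop 0.542 25 [[0.5397, -0.166, 0.1263], [0.5455, -0.1528, 0.1273], [0.5499, -0.1343, 0.1293]]
  tabtop 0.576 32 [[0.5726, -0.1671, 0.1265], [0.5786, -0.1522, 0.1272], [0.5844, -0.1357, 0.1288]]
  tabtop 0.61 37 [[0.6068, -0.1694, 0.1262], [0.6136, -0.1529, 0.1272], [0.619, -0.1357, 0.1288]]
wrist orange top: slope dx/dy [0.02653352 0.55381298] x resid pct [-0.00445714  0.00481582] y 0.023024291973430554 0.15766398855598393 z 0.0928742989148
[... 943 characters left out ...]
03925144 0.1643836  0.1663388 ]
side side 116 [[0.5846, 0.023, 0.0811], [0.6018, 0.0455, 0.0829], [0.6329, 0.0652, 0.085]]
side side 268 [[0.5811, 0.1344, 0.0812], [0.6173, 0.1606, 0.0832], [0.6573, 0.1869, 0.0864]]
side tape 141 [[0.5613, 0.0553, 0.0427], [0.6412, 0.1292, 0.0971], [0.6558, 0.1875, 0.0992]]
  tabtop 0.508 19 [[0.503, -0.1599, 0.1262], [0.5062, -0.145, 0.127], [0.5111, -0.1307, 0.1282]]
  tabtop 0.542 25 [[0.5358, -0.1649, 0.1264], [0.5403, -0.1494, 0.1274], [0.5445, -0.1331, 0.1286]]
  tabtop 0.576 29 [[0.57, -0.169, 0.1263], [0.5761, -0.1521, 0.127], [0.5811, -0.1354, 0.1281]]
  tabtop 0.61 24 [[0.6046, -0.1701, 0.1264], [0.6101, -0.1537, 0.1272], [0.6152, -0.1359, 0.1283]]
```

>>> {"fn": "step_arm", "kwargs": {"moves": [[0, 0.17, 0, -0.3, -0.4, -0.2, -1], [0, 0.35, 0, -0.6, -0.8, -0.5, -1], [0, 0.53, 0, -0.9, -1.2, -0.8, -1], [0, 0.71, 0, -1.2, -1.6, -1, -1], [0, 0.89, 0, -1.5, -2, -1.2, -1], [0, 1.07, 0, -1.8, -2.4, -1.5, -1], [0, 1.25, 0, -2.1, -2.8, -1.8, -1], [0, 1.43, 0, -2.4, -3, -2, -1], [0, 1.6, 0, -2.4, -3, -2, -1], [0, 1.6, 0, -2.4, -3, -2, -1], [0, 1.6, 0, -2.4, -3, -2, -1]]}}

```text
t: 1.52
tcp_pos: [0.6004, -0.0198, 0.2793]
tool_rot: [-0.494, 0.507, -0.506, 0.493]
force: [0.1, 0.4, -0.7]
finger_gap: 1.002
```

Run:
```python
from h import *
im,P,z,c=cam("wrist"); save("w1",im); np.savez("w1.npz",im=im,P=P,z=z,**c)
s=sense(); print(s["t"],s["tcp_pos"],R.from_quat(s["tool_rot"]).as_matrix().round(4).tolist(),s["q"])
```

```text
1.575 [ 0.60046686 -0.01985192  0.2794008 ] [[-0.0272, -0.002, 0.9996], [-0.9996, 0.0004, -0.0272], [-0.0003, -1.0, -0.002]] [-2.18830660e-01  4.64150490e-01  1.46089534e+00 -9.26520805e-05
  1.21859206e+00  1.37924947e+00]
```

View pics/w1.png

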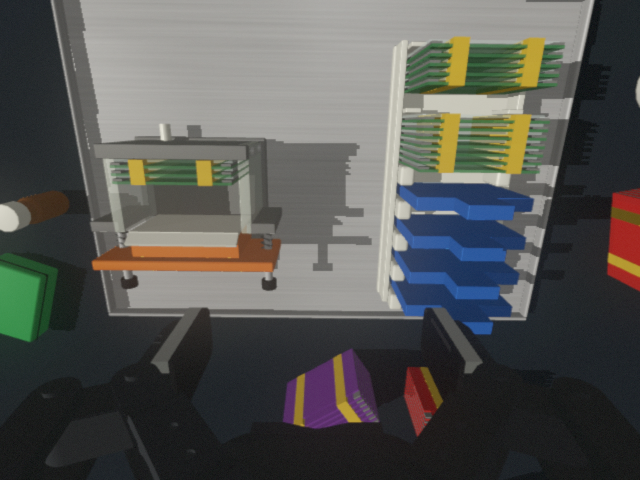

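The view covers the box at the left (orange plate at about (185,258), pack at about (180,172)), the four filler tabs at rows 210–325 near column 490, and the spare packs above them. I'll measure everything from this one image.

```bash
cat > meas.py <<'E'
from fit import *
import sys
def line(q,nm):
    a=np.polyfit(q[:,1],q[:,0],1); rr=q[:,0]-np.polyval(a,q[:,1])
    print(nm,len(q),"slope %.4f x0 %.4f"%tuple(a),"resid",np.percentile(rr,[1,50,99]).round(4),"y",np.percentile(q[:,1],[.5,50,99.5]).round(4),"z",np.percentile(q[:,2],[5,50,95]).round(4))
def run(f):
    d=np.load(f); im=d["im"]; P=d["P"]; ok=d["z"]>0; r=im.astype(int)
    line(P[orange(im,P,ok,.0915,.1)],"orange")
    gray=(r.max(-1)-r.min(-1)<20)&ok
    m=gray&(abs(P[...,2]-.0935)<.002)&(P[...,0]>.635)&(P[...,0]<.69)&(P[...,1]>0)&(P[...,1]<.22)
    line(P[m],"rear")
    m=gray&(abs(P[...,2]-.094)<.003)&(P[...,0]>.54)&(P[...,0]<.61)&(P[...,1]>0)&(P[...,1]<.22)
    if m.sum()>20: line(P[m],"lip")
    m=gray&(abs(P[...,2]-.084)<.002)&(P[...,0]>.605)&(P[...,0]<.63)&(P[...,1]>-.02)&(P[...,1]<.22)
    q=P[m]; 
    for lo,hi in((.0,.08),(.12,.2)):
        s=q[(q[:,1]>lo)&(q[:,1]<hi)]
        if len(s)>5: print("wall y",np.percentile(s[:,1],[2,50,98]).round(4),"x",np.median(s[:,0]))
    grn=(r[...,1]>1.15*r[...,0])&ok&(P[...,2]>.09)&(P[...,2]<.11)&(P[...,1]>.0)&(P[...,1]<.2)&(P[...,0]>.58)&(P[...,0]<.68)
    if grn.sum()>20: line(P[grn],"packtop")
    m=(r[...,2]>1.8*r[...,0])&(r[...,2]>50)&ok&(P[...,0]>.47)&(P[...,0]<.64)&(P[...,1]<-.05)&(P[...,1]>-.25)&(P[...,2]>.1258)
    q=P[m]
    for x0 in(.508,.542,.576,.61):
        s=q[abs(q[:,0]-x0)<.014]
        if len(s)>15: line(s,"tab%.3f"%x0)
if __name__=="__main__": run(sys.argv[1])
E
python3 meas.py w1.npz
```

```text
orange 132 slope 0.0179 x0 0.5577 resid [-0.0058  0.0016  0.0034] y [0.0239 0.1582 0.1857] z [0.0916 0.0927 0.0935]
rear 2286 slope 0.0263 x0 0.6550 resid [-0.0209  0.0004  0.0067] y [0.0375 0.1011 0.1616] z [0.0918 0.0929 0.0943]
lip 424 slope 0.0369 x0 0.5747 resid [-0.0024  0.      0.0024] y [0.0538 0.1017 0.1525] z [0.0913 0.0926 0.094 ]
wall y [0.0386 0.0431 0.0481] x 0.6177354492707473
wall y [0.1542 0.159  0.1641] x 0.6171815623804626
packtop 939 slope 0.0379 x0 0.6361 resid [-0.008   0.      0.0076] y [0.0506 0.1001 0.1499] z [0.0922 0.0967 0.098 ]
tab0.508 288 slope 0.2119 x0 0.5408 resid [-0.0065  0.0003  0.0058] y [-0.1685 -0.1582 -0.1429] z [0.1261 0.1272 0.1281]
tab0.542 551 slope 0.0296 x0 0.5447 resid [-0.0059 -0.      0.0056] y [-0.1697 -0.1524 -0.1343] z [0.126  0.1271 0.1282]
tab0.576 602 slope 0.0263 x0 0.5783 resid [-0.0058  0.0001  0.0057] y [-0.171  -0.153  -0.1355] z [0.1261 0.1271 0.1284]
tab0.610 729 slope -0.0181 x0 0.6056 resid [-0.0059 -0.0001  0.0061] y [-0.1727 -0.1532 -0.0626] z [0.1262 0.1272 0.276 ]
```

>>> {"fn": "step_arm", "kwargs": {"moves": [[0, 0.005, 0, 3, 1.5, 0.1, -1], [0, 0.005, 0, 8, 3.5, 0.3, -1], [0, 0.005, 0, 13.3, 6, 0.6, -1], [0, 0.005, 0, 13.3, 9, 0.6, -1], [0, 0.005, 0, 13.3, 11, 0.6, -1], [0, 0.005, 0, 13.3, 11, 0.6, -1], [0, 0.005, 0, 13.3, 11, 0.6, -1]]}}

```text
t: 2.45
tcp_pos: [0.6032, -0.153, 0.1701]
tool_rot: [-0.492, 0.508, -0.508, 0.492]
force: [0.2, 0.5, 0.1]
finger_gap: 0.997
```

```bash
python3 - <<'E'
from h import *
im,P,z,c=cam("wrist"); save("w2",im); np.savez("w2.npz",im=im,P=P,z=z,**c)
s=sense(); print(s["t"],s["tcp_pos"],R.from_quat(s["tool_rot"]).as_matrix().round(4).tolist())
E
python3 meas.py w2.npz 2>&1 | grep tab
```

```text
2.5 [ 0.6034459  -0.15300798  0.17049714] [[-0.0314, 0.0, 0.9995], [-0.9995, -0.0006, -0.0314], [0.0006, -1.0, 0.0001]]
```

View pics/w2.png

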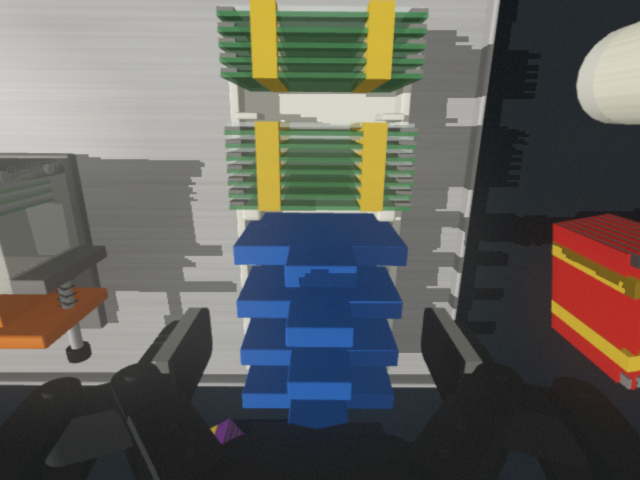

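Filler tabs sit centred at column 320, midway between the fingers at 190 and 440, so y is aligned. The target tab top is at about (320,270).

```bash
cat > tabs.py <<'E'
from h import *
import sys
d=np.load(sys.argv[1]); P=d["P"]; r=d["im"].astype(int); ok=d["z"]>0; zl=float(sys.argv[2]); zh=float(sys.argv[3])
m=(r[...,2]>1.8*r[...,0])&(r[...,2]>50)&ok&(P[...,2]>zl)&(P[...,2]<zh)&(P[...,0]>.45)&(P[...,0]<.75)
k,l,st,_=cv2.connectedComponentsWithStats(m.astype(np.uint8),connectivity=4)
for i in range(1,k):
    if st[i,4]>25:
        q=P[l==i]; print(st[i].tolist(),np.percentile(q,[2,50,98],axis=0).round(4).tolist())
E
python3 tabs.py w2.npz .1262 .1300
```

```text
[285, 264, 73, 24, 1457] [[0.6025, -0.172, 0.1263], [0.6086, -0.1552, 0.1271], [0.6141, -0.138, 0.1282]]
[286, 326, 69, 21, 1241] [[0.5683, -0.1704, 0.1263], [0.5741, -0.1536, 0.127], [0.5797, -0.1364, 0.1282]]
[287, 380, 66, 20, 1102] [[0.5339, -0.1693, 0.1263], [0.5402, -0.1526, 0.1271], [0.546, -0.1354, 0.1281]]
```

>>> {"fn": "step_arm", "kwargs": {"grip_force": 40, "moves": [[0, 0, 0, 0.2, 2, -0.1, -1], [0, 0, 0, 0.2, 3.5, -0.1, -1], [0, 0, 0, 0.2, 4.5, -0.1, -1], [0, 0, 0, 0.2, 5.0, -0.1, -1], [0, 0, 0, 0.2, 5.0, -0.1, -0.3], [0, 0, 0, 0.2, 5.0, -0.1, 0.2], [0, 0, 0, 0.2, 5.0, -0.1, 1], [0, 0, 0, 0.2, 5.0, -0.1, 1], [0, 0, 0, 0.2, 5.0, -0.1, 1], [0, 0, 0, 0.2, 5.0, -0.1, 1], [0, 0, 0, 0.2, 5.0, -0.1, 1], [0, 0, 0, 0.2, 5.0, -0.1, 1]]}}

```text
t: 4.0
tcp_pos: [0.6029, -0.1553, 0.1212]
tool_rot: [0.492, -0.507, 0.508, -0.492]
force: [0.4, -0.6, 4.9]
finger_gap: 0.413
```

>>> {"fn": "step_arm", "kwargs": {"moves": [[0, 0, 0, 0, -0.6, 0, 1], [0, 0, 0, 0, -2, 0, 1], [0, 0, 0, 0, -4, 0, 1], [0, 0, 0, 0, -7, 0, 1], [0, 0, 0, 0, -10, 0, 1], [0, 0, 0, 0, -12, 0, 1], [0, 0, 0, 0, -12, 0, 1]]}}

```text
t: 4.88
tcp_pos: [0.6036, -0.1554, 0.2434]
tool_rot: [0.492, -0.506, 0.51, -0.493]
force: [-0.3, 0.7, -1.2]
finger_gap: 0.413
```

```bash
cat > snap.py <<'E'
from h import *
import sys
for a in sys.argv[1:]:
    n,f=a.split(":")
    im,P,z,c=cam(n); save(f,im); np.savez(f+".npz",im=im,P=P,z=z,**c)
s=sense(); print(s["t"],s["tcp_pos"].round(4),R.from_quat(s["tool_rot"]).as_matrix().round(4).tolist(),s["force"],s["finger_gap"])
E
python3 snap.py wrist:w3 side:s3
```

```text
4.975 [ 0.6021 -0.1548  0.2408] [[-0.0314, 0.0004, 0.9995], [-0.9995, -0.0007, -0.0314], [0.0007, -1.0, 0.0004]] [ 0.18057304 -0.65414482 -1.21670028] 0.4130734096670286
```

View pics/w3.png

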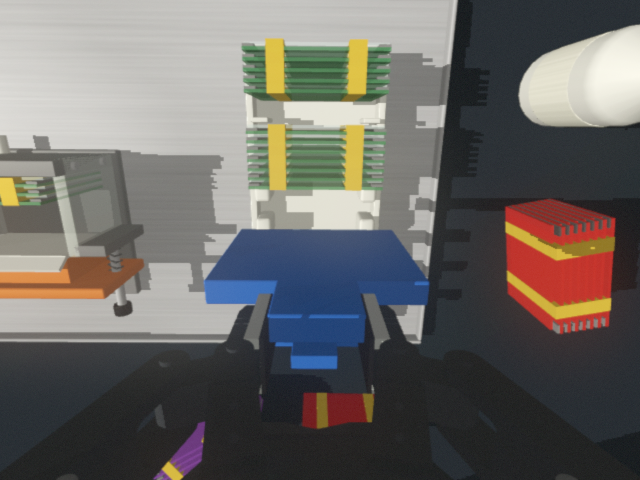

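View pics/s3.png

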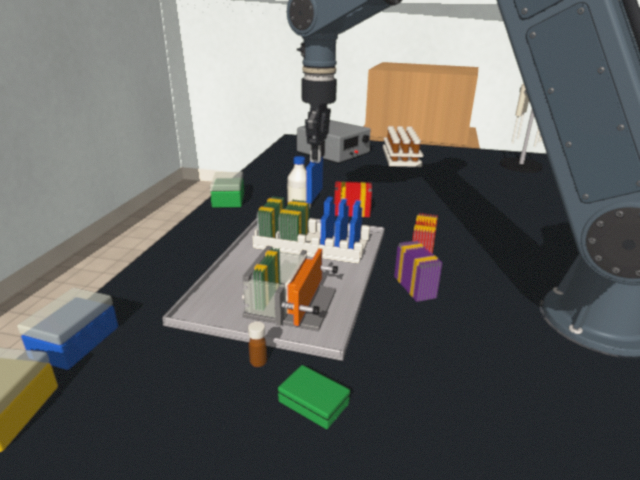

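The plate is held upright, with its tab at about (315,325) between the pads. I'll measure its offset from the TCP and its tilt.

```bash
cat > held.py <<'E'
from h import *
import sys
# tool-frame measurement of held plate rear face (facing +tool z)
d=np.load(sys.argv[1]); s=sense(); T=R.from_quat(s["tool_rot"]).as_matrix(); p=s["tcp_pos"]
r=d["im"].astype(int); ok=d["z"]>0
m=(r[...,2]>1.8*r[...,0])&(r[...,2]>40)&ok
q=(d["P"][m]-p)@T   # tool x,y,z
print("n",len(q))
f=q[(q[:,1]>.03)&(q[:,1]<.095)&(abs(q[:,0])<.048)&(abs(q[:,2])<.05)]
A=np.c_[f[:,1]-.05,f[:,0],np.ones(len(f))]; c=np.linalg.lstsq(A,f[:,2],rcond=None)[0]
print("rear face: z=%.4f at y=.05, tilt dz/dy %.4f, yaw dz/dx %.4f"%(c[2],c[0],c[1]),"res",np.std(f[:,2]-A@c),"x range",np.percentile(f[:,0],[.5,99.5]).round(4))
t=q[(q[:,1]<-.0)&(abs(q[:,0])<.03)&(abs(q[:,2])<.03)]
if len(t): print("tabtop",np.percentile(t,[2,50,98],axis=0).round(4).tolist())
h=q[(q[:,1]>.005)&(q[:,1]<.03)&(abs(q[:,2])<.03)]
if len(h): print("shoulder",np.percentile(h,[2,50,98],axis=0).round(4).tolist())
E
python3 held.py w3.npz; python3 tabs.py w3.npz .126 .13
```

```text
n 17512
rear face: z=0.0130 at y=.05, tilt dz/dy 0.0038, yaw dz/dx -0.0065 res 0.0002251666446562291 x range [-0.0477  0.0476]
tabtop [[-0.017, -0.0096, 0.0015], [0.0004, -0.0082, 0.0094], [0.0172, -0.0006, 0.0133]]
shoulder [[-0.0474, 0.0062, 0.002], [0.0001, 0.0215, 0.0125], [0.0481, 0.0294, 0.0135]]
[291, 354, 47, 15, 603] [[0.5006, -0.1677, 0.1261], [0.5067, -0.1508, 0.1271], [0.5124, -0.1336, 0.1282]]
```

>>> {"fn": "step_arm", "kwargs": {"moves": [[0, 0, 0, -2, 0, 0.1, 1], [0, 0, 0, -6, 0, 0.2, 1], [0, 0, 0, -11, 0, 0.3, 1], [0, 0, 0, -16, 0, 0.4, 1], [0, 0, 0, -21, 0, 0.5, 1], [0, 0, 0, -24.5, 0, 0.5, 1], [0, 0, 0, -25.6, 0, 0.5, 1], [0, 0, 0, -25.6, 0, 0.5, 1], [0, 0, 0, -25.6, 0, 0.5, 1]]}}

```text
t: 6.1
tcp_pos: [0.615, 0.0999, 0.2402]
tool_rot: [0.492, -0.508, 0.508, -0.491]
force: [-0.6, 0.3, -1.8]
finger_gap: 0.408
```

```bash
python3 snap.py wrist:w4; python3 held.py w4.npz; sed -i 's/    line(P\[orange(im,P,ok,.0915,.1)\],"orange")/    o=P[orange(im,P,ok,.0915,.1)]\n    if len(o)>20: line(o,"orange")/' meas.py; python3 meas.py w4.npz
```

```text
6.15 [0.6152 0.0996 0.2404] [[-0.0329, -0.0001, 0.9995], [-0.9995, -0.0012, -0.0329], [0.0012, -1.0, -0.0]] [ 0.40997431  0.41033244 -1.28515572] 0.4131099905447898
n 30396
rear face: z=0.0111 at y=.05, tilt dz/dy -0.0014, yaw dz/dx -0.0060 res 0.00022184102489299044 x range [-0.0475  0.0476]
tabtop [[-0.0178, -0.0068, 0.0002], [-0.0008, -0.0055, 0.0073], [0.0163, -0.0006, 0.0116]]
shoulder [[-0.0483, 0.0061, 0.0005], [-0.0016, 0.0242, 0.0107], [0.0466, 0.0294, 0.0117]]
rear 2836 slope 0.0324 x0 0.6548 resid [-0.0165  0.0002  0.0061] y [0.038  0.1002 0.162 ] z [0.0919 0.093  0.0942]
wall y [0.0389 0.0436 0.0484] x 0.6200513175417406
wall y [0.1546 0.1597 0.1641] x 0.6219471590690616
packtop 1347 slope 0.0343 x0 0.6366 resid [-0.0082  0.0003  0.0088] y [0.0519 0.1016 0.1499] z [0.0907 0.0966 0.098 ]
tab0.508 226 slope 0.0951 x0 0.5203 resid [-0.0061 -0.0002  0.0058] y [-0.1457 -0.138  -0.132 ] z [0.1261 0.1272 0.1282]
tab0.542 65 slope 0.6606 x0 0.6295 resid [-0.0053 -0.0002  0.0067] y [-0.1372 -0.1352 -0.1328] z [0.126  0.1271 0.1284]
```

View pics/w4.png

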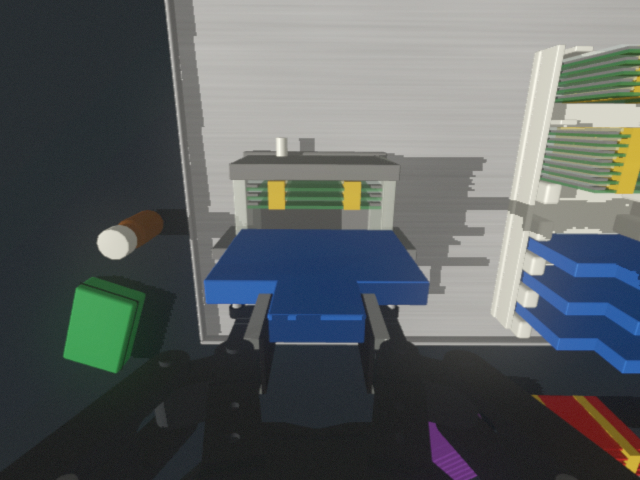

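>>> {"fn": "step_arm", "kwargs": {"moves": [[0, -0.005, 0, -0.1, 1, 0.15, 1], [0, -0.005, 0, -0.1, 2, 0.15, 1], [0, -0.005, 0, -0.1, 2.5, 0.15, 1], [0, -0.005, 0, -0.1, 2.5, 0.15, 1]]}}

```text
t: 6.65
tcp_pos: [0.6163, 0.1004, 0.2145]
tool_rot: [-0.494, 0.507, -0.507, 0.492]
force: [0.4, -0.2, -2.2]
finger_gap: 0.413
```

```bash
python3 snap.py wrist:w5; python3 held.py w5.npz; python3 meas.py w5.npz|grep -v tab0
python3 - <<'E'
from h import *
d=np.load("w5.npz"); r=d["im"].astype(int); P=d["P"]
m=(r[...,0]>140)&(r[...,1]>110)&(r[...,2]<.55*r[...,0])&(P[...,1]>.03)&(P[...,1]<.18)&(P[...,0]>.6)&(P[...,0]<.7)
q=P[m]; print(len(q))
x=q[:,0]-.033*(q[:,1]-.101); print("tape x",np.percentile(x,[1,50,99]),np.percentile(q[:,2],[1,50,99]),np.percentile(q[:,1],[1,99]))
im=cv2.imread("pics/w5.png")[120:320,190:450]; cv2.imwrite("pics/w5c.png",cv2.resize(im,None,fx=3,fy=3))
E
```

```text
6.7 [0.6166 0.1004 0.2149] [[-0.0281, -0.0008, 0.9996], [-0.9996, -0.0011, -0.0281], [0.0012, -1.0, -0.0008]] [-0.49200842  0.08326995 -1.24000763] 0.41067275031918454
n 29072
rear face: z=0.0109 at y=.05, tilt dz/dy -0.0021, yaw dz/dx -0.0070 res 0.000226368335045823 x range [-0.0475  0.0475]
tabtop [[-0.0174, -0.0064, -0.0], [-0.0005, -0.0052, 0.007], [0.0166, -0.0006, 0.0114]]
shoulder [[-0.048, 0.0061, 0.0001], [-0.0011, 0.0245, 0.0104], [0.0468, 0.0293, 0.0115]]
orange 129 slope 0.0350 x0 0.5564 resid [-0.0069  0.0007  0.0021] y [0.026  0.165  0.1846] z [0.0915 0.0924 0.0936]
rear 3441 slope 0.0279 x0 0.6551 resid [-0.0167  0.0005  0.0065] y [0.0381 0.1009 0.162 ] z [0.0919 0.093  0.0942]
wall y [0.0388 0.0429 0.0484] x 0.622901076855789
wall y [0.1546 0.1604 0.1641] x 0.6233245393124958
packtop 1808 slope 0.0315 x0 0.6359 resid [-0.012   0.0007  0.0089] y [0.0521 0.1013 0.15  ] z [0.091  0.0967 0.1084]
1172
tape x [0.63172334 0.64240351 0.664364  ] [0.08894581 0.09746335 0.16837252] [0.06705018 0.13481524]
```

View pics/w5c.png

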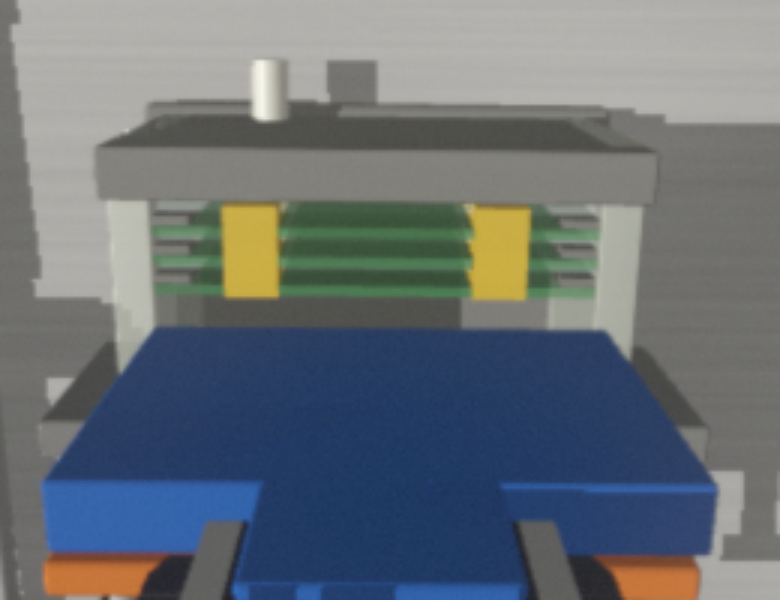

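The plate's foot edge (crop row 328) is in front of the pack's front edge (row 297), with a visible gap. It is centred between the walls (155–605 against 150–605). Lowering it now.

>>> {"fn": "step_arm", "kwargs": {"moves": [[0, 0, 0, -0.05, 1.5, 0.05, 1], [0, 0, 0, -0.05, 3, 0.05, 1], [0, 0, 0, -0.05, 4.5, 0.05, 1], [0, 0, 0, -0.05, 6, 0.05, 1], [0, 0, 0, -0.05, 7.5, 0.05, 1], [0, 0, 0, -0.05, 8.4, 0.05, 1], [0, 0, 0, -0.05, 8.9, 0.05, 1], [0, 0, 0, -0.05, 9.1, 0.05, 1], [0, 0, 0, -0.05, 9.1, 0.05, 1]]}}

```text
t: 7.82
tcp_pos: [0.6173, 0.1008, 0.1243]
tool_rot: [0.493, -0.507, 0.507, -0.493]
force: [0.5, -0.2, -0.8]
finger_gap: 0.411
```

```bash
python3 snap.py wrist:w6; python3 held.py w6.npz
python3 - <<'E'
import cv2
im=cv2.imread("pics/w6.png")[120:420,160:480]; cv2.imwrite("pics/w6c.png",cv2.resize(im,None,fx=2,fy=2))
E
```

```text
7.875 [0.6174 0.1009 0.1244] [[-0.028, 0.0002, 0.9996], [-0.9996, -0.0012, -0.028], [0.0012, -1.0, 0.0002]] [-0.78585921 -0.21033691 -0.60860594] 0.41271642285445403
n 11731
rear face: z=0.0107 at y=.05, tilt dz/dy -0.0270, yaw dz/dx -0.0073 res 0.0002425469234387336 x range [-0.0477  0.0478]
tabtop [[-0.0174, -0.0067, 0.0005], [-0.0002, -0.0055, 0.0074], [0.0165, -0.0007, 0.0117]]
shoulder [[-0.0479, 0.0062, 0.0005], [-0.0013, 0.0242, 0.0107], [0.0469, 0.0294, 0.0118]]
```

View pics/w6c.png

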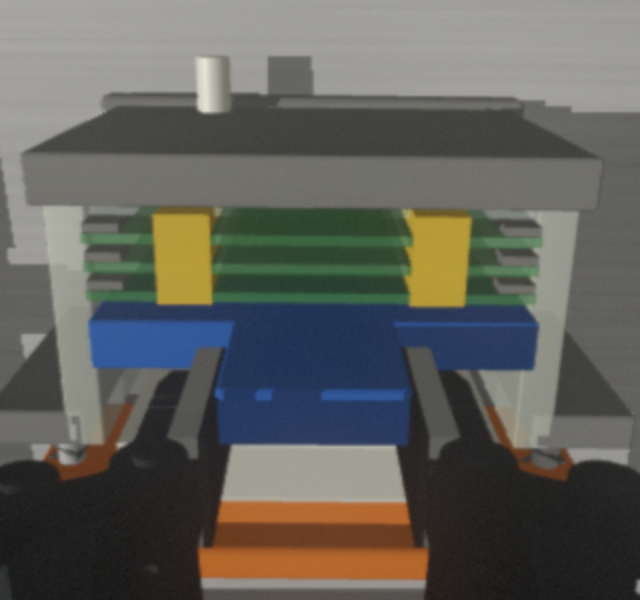

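>>> {"fn": "step_arm", "kwargs": {"moves": [[0, 0, 0, 0, 0.15, 0, 1], [0, 0, 0, 0, 0.3, 0, 1], [0, 0, 0, 0, 0.3, 0, 1]]}}

```text
t: 8.25
tcp_pos: [0.6173, 0.1009, 0.1214]
tool_rot: [0.493, -0.507, 0.507, -0.493]
force: [0.2, 0.1, -1.4]
finger_gap: 0.41
```

>>> {"fn": "step_arm", "kwargs": {"moves": [[0, 0, 0, 0, 0.05, 0.1, 1], [0, 0, 0, 0, 0.05, 0.1, 1]]}}

```text
t: 8.5
tcp_pos: [0.6185, 0.1008, 0.1212]
tool_rot: [0.493, -0.507, 0.507, -0.493]
force: [-0.6, 0.2, 1.3]
finger_gap: 0.412
```

>>> {"fn": "step_arm", "kwargs": {"moves": [[0, 0, 0, 0, 0.05, 0.1, 1], [0, 0, 0, 0, 0.1, 0.1, 1], [0, 0, 0, 0, 0.1, 0.1, 1]]}}

```text
t: 8.88
tcp_pos: [0.6193, 0.1008, 0.1212]
tool_rot: [0.493, -0.507, 0.507, -0.493]
force: [-1.4, 0.5, 6.2]
finger_gap: 0.414
```

```bash
python3 snap.py wrist:w7; python3 held.py w7.npz
python3 - <<'E'
import cv2
im=cv2.imread("pics/w7.png")[120:420,160:480]; cv2.imwrite("pics/w7c.png",cv2.resize(im,None,fx=2,fy=2))
E
```

```text
8.925 [0.6193 0.1008 0.1212] [[-0.0279, 0.0003, 0.9996], [-0.9996, -0.0012, -0.0279], [0.0012, -1.0, 0.0004]] [-2.71864728 -1.06623969  6.06011543] 0.4126820595517256
n 10147
  ret = _var(a, axis=axis, dtype=dtype, out=out, ddof=ddof,
  arrmean = um.true_divide(arrmean, div, out=arrmean,
  ret = ret.dtype.type(ret / rcount)
Traceback (most recent call last):
  File "held.py", line 11, in <module>
    print("rear face: z=%.4f at y=.05, tilt dz/dy %.4f, yaw dz/dx %.4f"%(c[2],c[0],c[1]),"res",np.std(f[:,2]-A@c),"x range",np.percentile(f[:,0],[.5,99.5]).round(4))
                                                                                                                            ~~~~~~~~~~~~~^^^^^^^^^^^^^^^^^^
IndexError: index -1 is out of bounds for axis 0 with size 0
```

View pics/w7c.png

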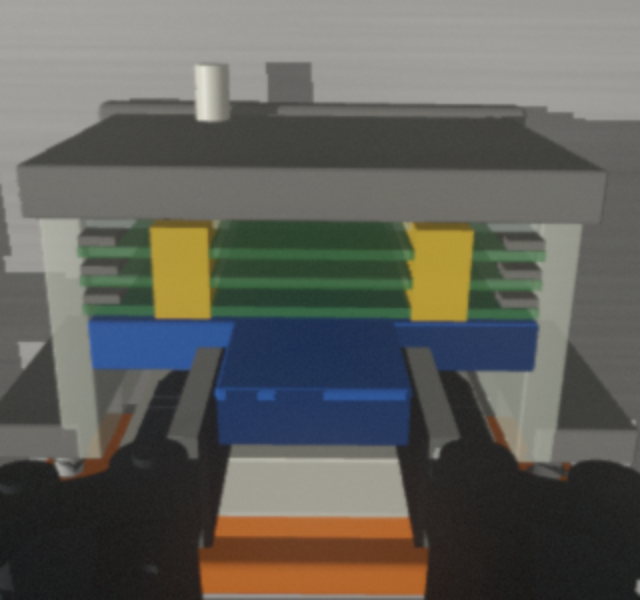

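The plate is on the floor (about 6 N upward) and nearly touching the pack. Releasing and lifting off.

>>> {"fn": "step_arm", "kwargs": {"moves": [[0, 0, 0, 0, -0.05, 0, 0.2], [0, 0, 0, 0, -0.05, 0, -1], [0, 0, 0, 0, -0.05, 0, -1], [0, 0, 0, 0, -0.05, 0, -1], [0, 0, 0, 0, -1, 0, -1], [0, 0, 0, 0, -4, 0, -1], [0, 0, 0, 0, -5, 0, -1], [0, 0, 0, 0, -5, 0, -1]]}}

```text
t: 9.93
tcp_pos: [0.6199, 0.1008, 0.1723]
tool_rot: [0.493, -0.506, 0.508, -0.493]
force: [0.4, -0.9, 0.1]
finger_gap: 1.001
```

```bash
python3 snap.py wrist:w8;  python3 tabs.py w8.npz .126 .13
python3 - <<'E'
import cv2
im=cv2.imread("pics/w8.png")[120:420,160:480]; cv2.imwrite("pics/w8c.png",cv2.resize(im,None,fx=2,fy=2))
E
```

```text
9.975 [0.6192 0.1008 0.1713] [[-0.0279, 0.0006, 0.9996], [-0.9996, -0.0013, -0.0279], [0.0013, -1.0, 0.0006]] [ 0.45781384  0.01698559 -0.81056826] 1.0010696758369677
[281, 263, 72, 23, 1446] [[0.6198, 0.0842, 0.1261], [0.6255, 0.1016, 0.127], [0.631, 0.1179, 0.1283]]
```

View pics/w8c.png

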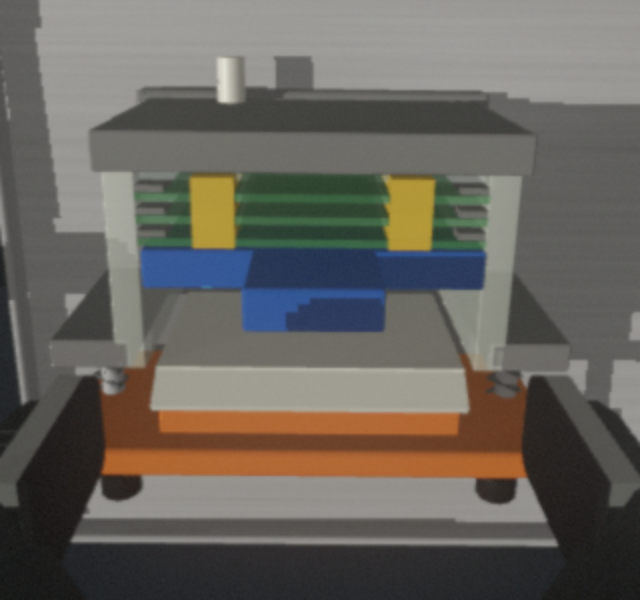

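Filler 1 stands upright against the pack, tab top at crop (315,265). Going for the second filler (slot −37).

>>> {"fn": "step_arm", "kwargs": {"moves": [[0, 0.004, 0, 2, 0, -0.4, -1], [0, 0.004, 0, 6, 0, -1.2, -1], [0, 0.004, 0, 11, 0, -2, -1], [0, 0.004, 0, 16, 0, -3, -1], [0, 0.004, 0, 21, 0, -3.8, -1], [0, 0.004, 0, 24.5, 0, -4.4, -1], [0, 0.004, 0, 25.6, 0, -4.4, -1], [0, 0.004, 0, 25.6, 0, -4.4, -1], [0, 0.004, 0, 25.6, 0, -4.4, -1]]}}

```text
t: 11.1
tcp_pos: [0.5679, -0.1526, 0.1713]
tool_rot: [0.492, -0.508, 0.508, -0.492]
force: [-0.7, -0.2, -0.1]
finger_gap: 1.004
```

```bash
python3 snap.py wrist:w9;  python3 tabs.py w9.npz .126 .13
```

```text
11.15 [ 0.568  -0.1524  0.1714] [[-0.0303, -0.0001, 0.9995], [-0.9995, -0.0006, -0.0303], [0.0006, -1.0, -0.0001]] [-0.59867373  0.92814496 -0.62150883] 1.0000196959018846
[283, 262, 72, 23, 1507] [[0.5682, -0.1707, 0.1261], [0.574, -0.1533, 0.127], [0.5797, -0.1366, 0.1283]]
[284, 322, 69, 22, 1339] [[0.534, -0.1696, 0.1261], [0.5402, -0.1522, 0.127], [0.5459, -0.1353, 0.1282]]
[285, 376, 65, 20, 1125] [[0.5006, -0.1679, 0.1261], [0.5068, -0.1509, 0.127], [0.5125, -0.1336, 0.1281]]
```

View pics/w9.png

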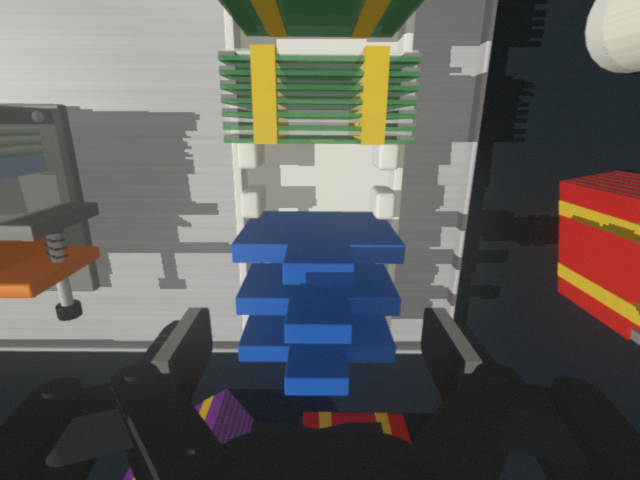

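Aligned: the target tab is at (318,270), 6 mm ahead of the pads. Gripping and lifting.

>>> {"fn": "step_arm", "kwargs": {"grip_force": 40, "moves": [[0, 0, 0, 0.1, 2, 0, -1], [0, 0, 0, 0.1, 3.5, 0, -1], [0, 0, 0, 0.1, 4.6, 0, -1], [0, 0, 0, 0.1, 5.0, 0, -1], [0, 0, 0, 0.1, 5.0, 0, -0.3], [0, 0, 0, 0.1, 5.0, 0, 0.2], [0, 0, 0, 0.1, 5.0, 0, 1], [0, 0, 0, 0.1, 5.0, 0, 1], [0, 0, 0, 0.1, 5.0, 0, 1], [0, 0, 0, 0.1, 5.0, 0, 1], [0, 0, 0, 0.1, 5.0, 0, 1]]}}

```text
t: 12.52
tcp_pos: [0.5685, -0.1536, 0.1221]
tool_rot: [0.492, -0.507, 0.508, -0.492]
force: [-1.1, 0.1, 6.1]
finger_gap: 0.41
```

>>> {"fn": "step_arm", "kwargs": {"moves": [[0, 0, 0, 0, -0.6, 0, 1], [0, 0, 0, 0, -2, 0, 1], [0, 0, 0, 0, -4, 0, 1], [0, 0, 0, 0, -7, 0, 1], [0, 0, 0, 0, -10, 0, 1], [0, 0, 0, 0, -12, 0, 1], [0, 0, 0, 0, -12, 0, 1], [0, 0, 0, 0, -12, 0, 1]]}}

```text
t: 13.52
tcp_pos: [0.5676, -0.1532, 0.2414]
tool_rot: [0.493, -0.507, 0.508, -0.492]
force: [-0.7, -0.3, -1.2]
finger_gap: 0.412
```

```bash
python3 snap.py wrist:w10;  python3 held.py w10.npz
```

```text
13.575 [ 0.5675 -0.1531  0.241 ] [[-0.0304, -0.0009, 0.9995], [-0.9995, -0.0002, -0.0304], [0.0002, -1.0, -0.0009]] [ 0.11356801  0.03886763 -1.79760692] 0.4160371951640016
n 15554
rear face: z=0.0114 at y=.05, tilt dz/dy -0.0003, yaw dz/dx -0.0075 res 0.0002298902571296314 x range [-0.0475  0.0476]
tabtop [[-0.0174, -0.0064, 0.0002], [-0.0005, -0.0052, 0.0074], [0.0167, -0.0006, 0.0119]]
shoulder [[-0.0479, 0.0061, 0.0006], [-0.0009, 0.0245, 0.0109], [0.0473, 0.0295, 0.012]]
```

>>> {"fn": "step_arm", "kwargs": {"moves": [[0, 0, 0, -2, 0, 0.3, 1], [0, 0, 0, -6, 0, 0.8, 1], [0, 0, 0, -11, 0, 1.5, 1], [0, 0, 0, -16, 0, 2.1, 1], [0, 0, 0, -21, 0, 2.7, 1], [0, 0, 0, -24.5, 0.5, 2.95, 1], [0, 0, 0, -25.5, 1, 2.95, 1], [0, 0, 0, -25.5, 1, 2.95, 1], [0, 0, 0, -25.5, 1, 2.95, 1]]}}

```text
t: 14.7
tcp_pos: [0.6045, 0.1, 0.2306]
tool_rot: [-0.493, 0.508, -0.508, 0.492]
force: [0.1, 1.0, -2.1]
finger_gap: 0.407
```

```bash
python3 snap.py wrist:w11;  python3 held.py w11.npz; python3 tabs.py w11.npz .126 .13; python3 meas.py w11.npz | grep -v tab0;  python3 - <<'E'
import cv2
im=cv2.imread("pics/w11.png")[120:420,160:480]; cv2.imwrite("pics/w11c.png",cv2.resize(im,None,fx=2,fy=2))
E
```

```text
14.75 [0.6047 0.0997 0.2309] [[-0.0319, -0.0012, 0.9995], [-0.9995, -0.0005, -0.0319], [0.0006, -1.0, -0.0011]] [-0.36184737  0.01498401 -0.69211726] 0.4090294535885096
n 28824
rear face: z=0.0111 at y=.05, tilt dz/dy -0.0013, yaw dz/dx -0.0067 res 0.000223432269930369 x range [-0.0475  0.0476]
tabtop [[-0.0178, -0.0058, -0.0], [-0.0008, -0.0046, 0.0068], [0.0164, -0.0006, 0.0115]]
shoulder [[-0.0484, 0.0061, 0.0004], [-0.0016, 0.0251, 0.0106], [0.0465, 0.0294, 0.0116]]
[287, 207, 56, 19, 953] [[0.6191, 0.0838, 0.1261], [0.6251, 0.1011, 0.127], [0.6308, 0.1178, 0.1283]]
[241, 229, 29, 3, 55] [[0.6167, 0.1308, 0.1263], [0.6172, 0.1391, 0.1283], [0.6177, 0.1481, 0.1299]]
[273, 230, 17, 2, 30] [[0.6161, 0.1175, 0.1261], [0.6165, 0.1225, 0.1283], [0.6168, 0.1274, 0.1298]]
[291, 230, 101, 3, 167] [[0.6137, 0.0526, 0.1261], [0.6151, 0.0839, 0.1281], [0.6164, 0.1149, 0.1299]]
[634, 355, 6, 15, 43] [[0.5016, -0.1352, 0.1261], [0.5051, -0.1331, 0.1271], [0.5127, -0.1315, 0.1285]]
rear 3145 slope 0.0300 x0 0.6550 resid [-0.0163  0.0004  0.0065] y [0.0381 0.1008 0.162 ] z [0.0919 0.093  0.0942]
wall y [0.039  0.0438 0.0483] x 0.617868473152644
wall y [0.1547 0.1596 0.1643] x 0.6175580573582877
packtop 3068 slope 0.0359 x0 0.6290 resid [-0.0133 -0.0017  0.0151] y [0.0518 0.1007 0.1501] z [0.0919 0.0969 0.0997]
```

View pics/w11c.png

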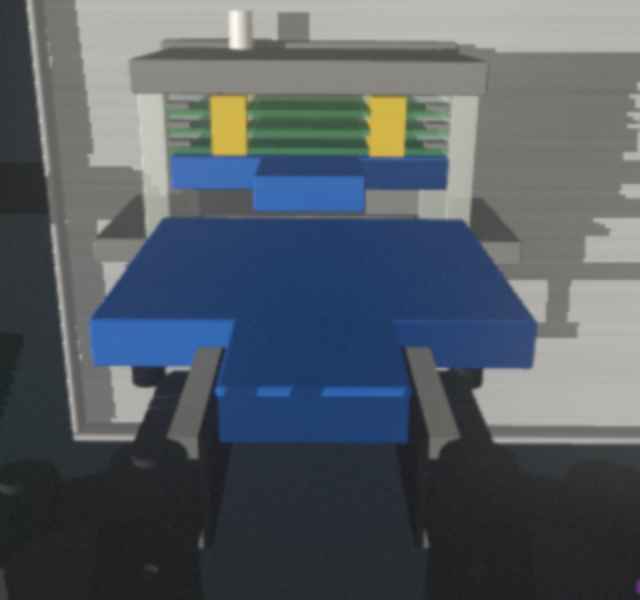

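The rear edge of the held plate's foot (crop row 218) is about 3 mm in front of filler 1's tab (row 210), measured in x as .6158 against .6191. Lowering.

>>> {"fn": "step_arm", "kwargs": {"moves": [[0, 0, 0, -0.1, 1, 0.05, 1], [0, 0, 0, -0.1, 2.5, 0.05, 1], [0, 0, 0, -0.1, 4, 0.05, 1], [0, 0, 0, -0.1, 5.5, 0.05, 1], [0, 0, 0, -0.1, 7, 0.05, 1], [0, 0, 0, -0.1, 8.5, 0.05, 1], [0, 0, 0, -0.1, 9.7, 0.05, 1], [0, 0, 0, -0.1, 10.4, 0.05, 1], [0, 0, 0, -0.1, 10.7, 0.05, 1], [0, 0, 0, -0.1, 10.7, 0.05, 1]]}}

```text
t: 16.0
tcp_pos: [0.6053, 0.1007, 0.124]
tool_rot: [-0.492, 0.508, -0.508, 0.492]
force: [0.2, 0.4, -2.2]
finger_gap: 0.408
```

>>> {"fn": "step_arm", "kwargs": {"moves": [[0, 0, 0, 0, 0.15, 0.05, 1], [0, 0, 0, 0, 0.3, 0.1, 1], [0, 0, 0, 0, 0.3, 0.1, 1]]}}

```text
t: 16.38
tcp_pos: [0.6069, 0.1007, 0.1221]
tool_rot: [0.492, -0.507, 0.508, -0.492]
force: [-0.7, 0.9, 4.3]
finger_gap: 0.412
```

```bash
python3 snap.py wrist:w12;  python3 tabs.py w12.npz .1255 .13;  python3 - <<'E'
import cv2
im=cv2.imread("pics/w12.png")[120:420,160:480]; cv2.imwrite("pics/w12c.png",cv2.resize(im,None,fx=2,fy=2))
E
```

```text
16.425 [0.6069 0.1007 0.1221] [[-0.0317, 0.0011, 0.9995], [-0.9995, -0.0006, -0.0317], [0.0005, -1.0, 0.0011]] [-0.74390666  0.5236399   4.75232265] 0.41345989759198015
[265, 279, 101, 62, 5742] [[0.6076, 0.0839, 0.1258], [0.62, 0.1009, 0.127], [0.6308, 0.1179, 0.1282]]
```

View pics/w12c.png

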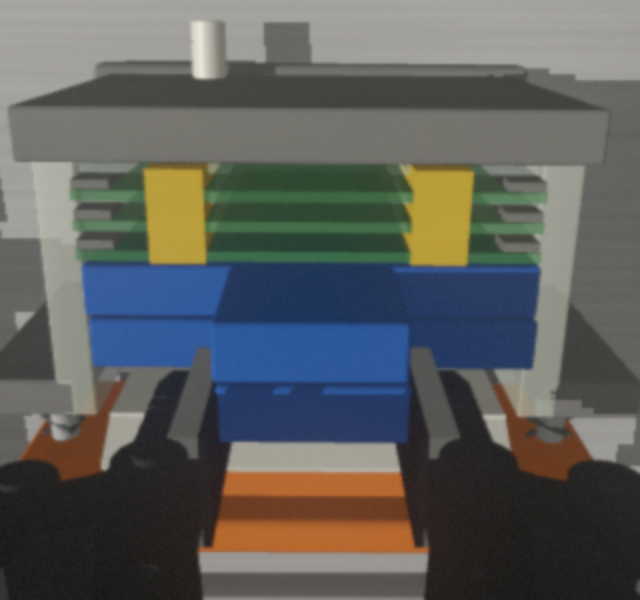

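Filler 2 is on the floor (about 4.5 N) and close behind filler 1. Releasing, then filler 3 (slot −71).

>>> {"fn": "step_arm", "kwargs": {"moves": [[0, 0, 0, 0, -0.05, -0.02, 0.2], [0, 0, 0, 0, -0.05, -0.02, -1], [0, 0, 0, 0, -0.05, 0, -1], [0, 0, 0, 0, -0.05, 0, -1], [0, 0, 0, 0, -1, 0, -1], [0, 0, 0, 0, -4, 0, -1], [0, 0, 0, 0, -5, 0, -1], [0, 0, 0, 0, -5, 0, -1]]}}

```text
t: 17.42
tcp_pos: [0.6074, 0.1007, 0.1731]
tool_rot: [0.491, -0.507, 0.509, -0.493]
force: [-0.4, 0.0, -0.0]
finger_gap: 0.996
```

```bash
python3 snap.py wrist:w13;  python3 tabs.py w13.npz .126 .13; python3 meas.py w13.npz|grep lip;  python3 - <<'E'
import cv2
im=cv2.imread("pics/w13.png")[120:420,160:480]; cv2.imwrite("pics/w13c.png",cv2.resize(im,None,fx=2,fy=2))
E
```

```text
17.475 [0.6067 0.1007 0.1722] [[-0.0318, 0.0013, 0.9995], [-0.9995, -0.0005, -0.0318], [0.0005, -1.0, 0.0013]] [-1.31328376  0.04546697  0.25675797] 1.0003243965101416
[279, 238, 74, 24, 1559] [[0.6195, 0.0839, 0.1261], [0.6253, 0.1007, 0.127], [0.6309, 0.1177, 0.1283]]
[281, 263, 71, 22, 1410] [[0.6071, 0.0844, 0.1261], [0.6127, 0.1013, 0.127], [0.6183, 0.118, 0.1282]]
lip 1018 slope 0.0307 x0 0.5755 resid [-0.0025 -0.      0.0026] y [0.0539 0.1033 0.1524] z [0.0912 0.0926 0.094 ]
```

View pics/w13c.png

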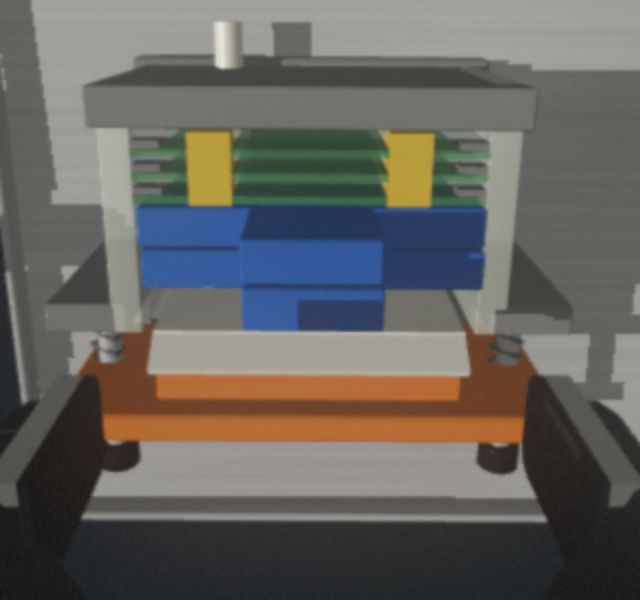

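>>> {"fn": "step_arm", "kwargs": {"moves": [[0, 0, 0, 2, 0, -0.5, -1], [0, 0, 0, 6, 0, -1.5, -1], [0, 0, 0, 11, 0, -2.8, -1], [0, 0, 0, 16, 0, -4, -1], [0, 0, 0, 21, 0, -5.3, -1], [0, 0, 0, 24.5, 0, -6.3, -1], [0, 0, 0, 25.6, 0, -6.5, -1], [0, 0, 0, 25.6, 0, -6.5, -1], [0, 0, 0, 25.6, 0, -6.5, -1]]}}

```text
t: 18.6
tcp_pos: [0.5335, -0.1521, 0.1719]
tool_rot: [0.492, -0.508, 0.508, -0.492]
force: [-0.1, -0.0, 0.1]
finger_gap: 0.999
```

```bash
python3 snap.py wrist:w14;  python3 tabs.py w14.npz .126 .13
```

```text
18.65 [ 0.5337 -0.1519  0.1721] [[-0.0302, 0.0009, 0.9995], [-0.9995, -0.0, -0.0302], [-0.0, -1.0, 0.0009]] [0.51652588 0.10097474 0.37506006] 1.0005194511650612
[282, 261, 72, 23, 1490] [[0.5342, -0.1696, 0.1261], [0.54, -0.1522, 0.127], [0.5457, -0.1353, 0.1283]]
[282, 320, 69, 22, 1314] [[0.5003, -0.1676, 0.1261], [0.5067, -0.1507, 0.127], [0.5123, -0.1335, 0.1281]]
```

View pics/w14.png

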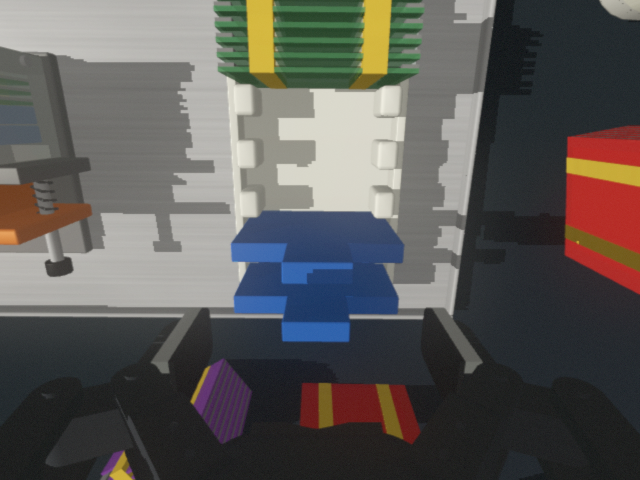

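The third tab is at (317,270), centred. Gripping and lifting.

>>> {"fn": "step_arm", "kwargs": {"grip_force": 40, "moves": [[0, 0, 0, 0.05, 2, 0, -1], [0, 0, 0, 0.05, 3.5, 0, -1], [0, 0, 0, 0.05, 4.6, 0, -1], [0, 0, 0, 0.05, 5.0, 0, -1], [0, 0, 0, 0.05, 5.0, 0, -0.3], [0, 0, 0, 0.05, 5.0, 0, 0.2], [0, 0, 0, 0.05, 5.0, 0, 1], [0, 0, 0, 0.05, 5.0, 0, 1], [0, 0, 0, 0.05, 5.0, 0, 1], [0, 0, 0, 0.05, 5.0, 0, 1], [0, 0, 0, 0.05, 5.0, 0, 1]]}}

```text
t: 20.02
tcp_pos: [0.5341, -0.1525, 0.1227]
tool_rot: [0.492, -0.507, 0.508, -0.493]
force: [0.7, 1.4, 5.7]
finger_gap: 0.412
```

>>> {"fn": "step_arm", "kwargs": {"moves": [[0, 0, 0, 0, -0.6, 0, 1], [0, 0, 0, 0, -2, 0, 1], [0, 0, 0, 0, -4, 0, 1], [0, 0, 0, 0, -7, 0, 1], [0, 0, 0, 0, -10, 0, 1], [0, 0, 0, 0, -12, 0, 1], [0, 0, 0, 0, -12, 0, 1], [0, 0, 0, 0, -12, 0, 1]]}}

```text
t: 21.02
tcp_pos: [0.5332, -0.1521, 0.2421]
tool_rot: [0.492, -0.507, 0.508, -0.493]
force: [0.7, -0.6, -1.5]
finger_gap: 0.409
```

```bash
python3 snap.py wrist:w15;  python3 held.py w15.npz
```

```text
21.075 [ 0.5331 -0.1521  0.2417] [[-0.0303, -0.0001, 0.9995], [-0.9995, 0.0005, -0.0303], [-0.0005, -1.0, -0.0001]] [ 0.09545368 -0.3137668  -0.96545963] 0.4103102450907797
n 15644
rear face: z=0.0117 at y=.05, tilt dz/dy -0.0013, yaw dz/dx -0.0077 res 0.00023096538424024208 x range [-0.0471  0.0476]
tabtop [[-0.0174, -0.0059, 0.0003], [-0.0004, -0.0046, 0.0073], [0.0167, -0.0006, 0.0121]]
shoulder [[-0.048, 0.0061, 0.0008], [-0.0008, 0.025, 0.0111], [0.0474, 0.0294, 0.0122]]
```

>>> {"fn": "step_arm", "kwargs": {"moves": [[0, 0, 0, -2, 0, 0.4, 1], [0, 0, 0, -6, 0, 1.2, 1], [0, 0, 0, -11, 0, 2.3, 1], [0, 0, 0, -16, 0, 3.4, 1], [0, 0, 0, -21, 0, 4.5, 1], [0, 0, 0, -24.5, 0.5, 5.1, 1], [0, 0, 0, -25.5, 1, 5.15, 1], [0, 0, 0, -25.5, 1, 5.15, 1], [0, 0, 0, -25.5, 1, 5.15, 1]]}}

```text
t: 22.2
tcp_pos: [0.592, 0.1004, 0.2316]
tool_rot: [-0.492, 0.508, -0.508, 0.492]
force: [-0.6, -0.2, -1.3]
finger_gap: 0.41
```

```bash
python3 snap.py wrist:w16;  python3 held.py w16.npz; python3 tabs.py w16.npz .126 .13;  python3 - <<'E'
import cv2
im=cv2.imread("pics/w16.png")[120:420,160:480]; cv2.imwrite("pics/w16c.png",cv2.resize(im,None,fx=2,fy=2))
E
```

```text
22.25 [0.5922 0.1001 0.2318] [[-0.0318, -0.0003, 0.9995], [-0.9995, 0.0001, -0.0318], [-0.0001, -1.0, -0.0003]] [-0.14539229 -0.06278084 -0.72201234] 0.40896651431660846
n 27066
rear face: z=0.0112 at y=.05, tilt dz/dy -0.0025, yaw dz/dx -0.0072 res 0.00021869397511446628 x range [-0.0475  0.0474]
tabtop [[-0.0177, -0.0051, -0.0001], [-0.0008, -0.0039, 0.0068], [0.0164, -0.0006, 0.0117]]
shoulder [[-0.0484, 0.006, 0.0006], [-0.0016, 0.0257, 0.0107], [0.0464, 0.0293, 0.0118]]
[287, 187, 57, 20, 961] [[0.6192, 0.0835, 0.1261], [0.6251, 0.1005, 0.127], [0.6307, 0.1178, 0.1283]]
[288, 207, 56, 19, 915] [[0.6063, 0.0841, 0.1261], [0.6124, 0.1009, 0.127], [0.6181, 0.1177, 0.1283]]
[249, 229, 39, 3, 62] [[0.6039, 0.12, 0.126], [0.6045, 0.1326, 0.1281], [0.6051, 0.1434, 0.1298]]
[288, 229, 85, 4, 140] [[0.6018, 0.0654, 0.1261], [0.6029, 0.0899, 0.128], [0.6041, 0.1175, 0.1299]]
```

View pics/w16c.png

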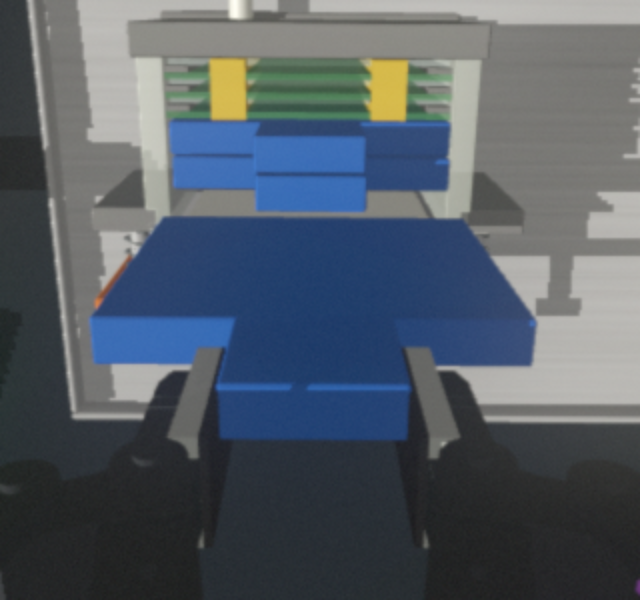

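Same clearance as before: foot at .6034 against filler 2's front at .6063, with about 7 mm to the front plate. Lowering.

>>> {"fn": "step_arm", "kwargs": {"moves": [[0, 0, 0, -0.1, 1, 0.05, 1], [0, 0, 0, -0.1, 2.5, 0.05, 1], [0, 0, 0, -0.1, 4, 0.05, 1], [0, 0, 0, -0.1, 5.5, 0.05, 1], [0, 0, 0, -0.1, 7, 0.05, 1], [0, 0, 0, -0.1, 8.5, 0.05, 1], [0, 0, 0, -0.1, 9.7, 0.05, 1], [0, 0, 0, -0.1, 10.4, 0.05, 1], [0, 0, 0, -0.1, 10.7, 0.05, 1], [0, 0, 0, -0.1, 10.7, 0.05, 1]]}}

```text
t: 23.5
tcp_pos: [0.5929, 0.1011, 0.1249]
tool_rot: [-0.492, 0.508, -0.508, 0.492]
force: [-0.1, 0.4, -1.0]
finger_gap: 0.41
```

>>> {"fn": "step_arm", "kwargs": {"moves": [[0, 0, 0, 0, 0.15, 0.05, 1], [0, 0, 0, 0, 0.3, 0.1, 1], [0, 0, 0, 0, 0.3, 0.1, 1]]}}

```text
t: 23.88
tcp_pos: [0.5943, 0.1012, 0.1227]
tool_rot: [0.492, -0.508, 0.508, -0.492]
force: [-0.7, 0.4, 2.8]
finger_gap: 0.405
```

```bash
python3 snap.py wrist:w17;  python3 - <<'E'
import cv2
im=cv2.imread("pics/w17.png")[120:420,160:480]; cv2.imwrite("pics/w17c.png",cv2.resize(im,None,fx=2,fy=2))
E
```

```text
23.925 [0.5944 0.1012 0.1227] [[-0.0317, 0.0015, 0.9995], [-0.9995, 0.0002, -0.0317], [-0.0002, -1.0, 0.0015]] [-0.33114375  0.8940003   4.05593243] 0.4097864224958334
```

View pics/w17c.png

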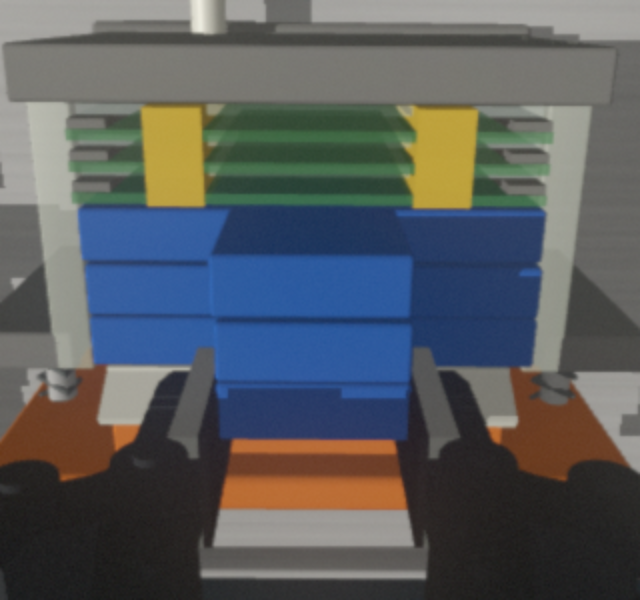

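All three fillers are down. Releasing, rising, and moving to the front with the gripper shut.

>>> {"fn": "step_arm", "kwargs": {"moves": [[0, 0, 0, 0, -0.05, -0.02, 0.2], [0, 0, 0, 0, -0.05, -0.02, -1], [0, 0, 0, 0, -0.05, 0, -1], [0, 0, 0, 0, -0.05, 0, -1], [0, 0, 0, 0, -1, 0, -1], [0, 0, 0, 0, -4, 0, -1], [0, 0, 0, 0, -5, 0, -1], [0, 0, 0, 0, -5, 0, -1]]}}

```text
t: 24.92
tcp_pos: [0.5948, 0.1012, 0.1738]
tool_rot: [0.491, -0.507, 0.509, -0.493]
force: [-0.8, -0.3, 0.9]
finger_gap: 1.001
```

```bash
python3 snap.py wrist:w18;  python3 tabs.py w18.npz .126 .13; python3 meas.py w18.npz|egrep "orange|lip"
python3 - <<'E'
from fit import *
d=np.load("w18.npz"); m=orange(d["im"],d["P"],d["z"]>0,.02,.1); q=d["P"][m]; x=q[:,0]-.0318*(q[:,1]-.101)
for a,b in((.02,.06),(.06,.088),(.09,.097)):
    s=(q[:,2]>a)&(q[:,2]<b)
    if s.sum()>5: print(a,s.sum(),np.percentile(x[s],[1,50,99]).round(4),np.percentile(q[s,1],[1,99]).round(4))
d=np.load("w14.npz");r=d["im"].astype(int);P=d["P"];m=(r[...,2]>60)&(r[...,0]>1.3*r[...,1])&(r[...,2]>1.4*r[...,1])&(P[...,2]>.01)&(P[...,2]<.15)
print("purple",m.sum(),np.percentile(P[m],[1,99],axis=0).round(3))
E
```

```text
24.975 [0.5942 0.1012 0.1728] [[-0.0317, 0.0018, 0.9995], [-0.9995, 0.0002, -0.0317], [-0.0002, -1.0, 0.0018]] [0.24217283 0.03993938 0.02255247] 0.9998413970778389
[279, 213, 75, 26, 1648] [[0.6192, 0.0838, 0.1261], [0.625, 0.1009, 0.127], [0.6307, 0.1179, 0.1283]]
[281, 239, 73, 45, 2909] [[0.5951, 0.0844, 0.1261], [0.6071, 0.1014, 0.127], [0.6178, 0.1181, 0.1283]]
orange 802 slope 0.0379 x0 0.5549 resid [-0.006   0.001   0.0029] y [0.0357 0.105  0.1844] z [0.0917 0.0927 0.0938]
lip 834 slope 0.0222 x0 0.5763 resid [-0.003  -0.0003  0.0161] y [0.0515 0.1035 0.1525] z [0.0913 0.0928 0.0942]
0.02 19 [0.5607 0.5614 0.5621] [0.0276 0.1837]
0.06 1080 [0.5604 0.5618 0.5696] [0.0303 0.1844]
0.09 918 [0.5526 0.56   0.5619] [0.0361 0.17  ]
purple 2183 [[ 0.351 -0.083  0.011]
 [ 0.401  0.025  0.082]]
```

View pics/w18.png

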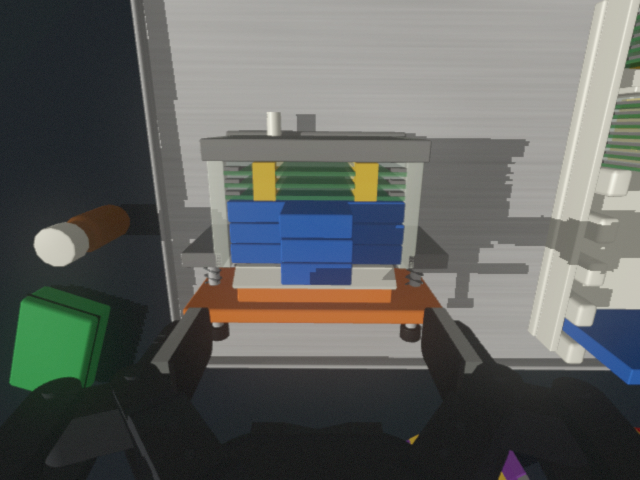

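The stack is standing, with the front plate at the bottom (row 315) and about 10 mm of gap. Fully in front of it now, tilted 0.17 rad with the fingers shut.

>>> {"fn": "step_arm", "kwargs": {"moves": [[0, 0, 0, 0, 0, -2, -1], [0, 0, 0, 0, 0, -5, 0], [0.05, 0, 0, 0, 0, -8, 1], [0.1, 0, 0, 0, 1, -8.2, 1], [0.17, 0, 0, 0, 3, -8.2, 1], [0.17, 0, 0, 0, 6, -8.2, 1], [0.17, 0, 0, 0, 8, -8.2, 1], [0.17, 0, 0, 0, 9.1, -8.2, 1], [0.17, 0, 0, 0, 9.1, -8.2, 1], [0.17, 0, 0, 0, 9.1, -8.2, 1]]}}

```text
t: 26.22
tcp_pos: [0.5127, 0.1038, 0.082]
tool_rot: [0.448, -0.462, 0.55, -0.533]
force: [-0.9, -0.5, -0.0]
finger_gap: -0.002
```

```bash
python3 snap.py wrist:w19 side:s19 scene:c19
python3 - <<'E'
import cv2
im=cv2.imread("pics/s19.png")[150:350,200:440]; cv2.imwrite("pics/s19c.png",cv2.resize(im,None,fx=3,fy=3))
E
```

```text
26.375 [0.5129 0.1038 0.0824] [[-0.0316, 0.1724, 0.9845], [-0.9995, -0.0052, -0.0312], [-0.0003, -0.985, 0.1725]] [-0.49158512 -0.2394735   0.40470053] -0.0010812339002808828
```

View pics/s19c.png

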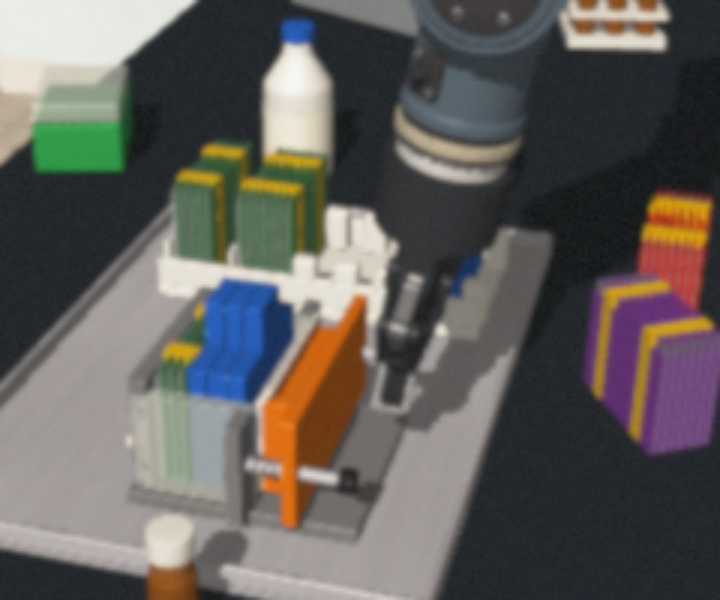

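View pics/w19.png

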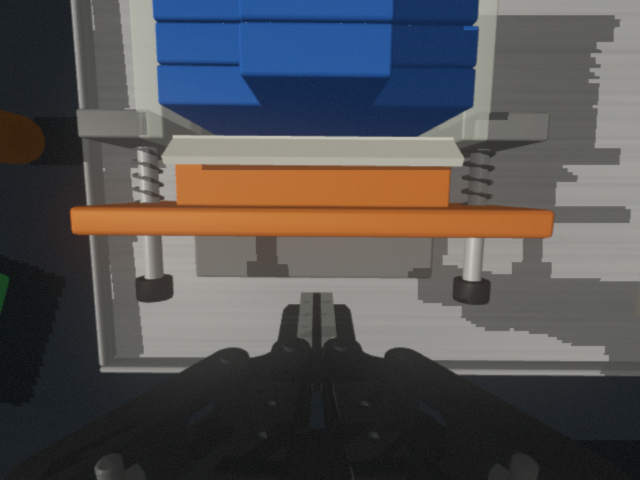

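The fingers are at (318,300), level with the middle of the plate (312,222). Pushing in small steps now.

>>> {"fn": "step_arm", "kwargs": {"moves": [[0, 0, 0, 0, 0.14, 0.8, 1], [0, 0, 0, 0, 0.26, 1.5, 1], [0, 0, 0, 0, 0.35, 2.0, 1], [0, 0, 0, 0, 0.41, 2.4, 1], [0, 0, 0, 0, 0.47, 2.7, 1], [0, 0, 0, 0, 0.47, 2.7, 1]]}}

```text
t: 27.12
tcp_pos: [0.5393, 0.103, 0.0822]
tool_rot: [0.448, -0.463, 0.549, -0.532]
force: [-2.0, -0.4, -0.2]
finger_gap: -0.002
```

>>> {"fn": "step_arm", "kwargs": {"moves": [[0, 0, 0, 0, 0.035, 0.2, 1], [0, 0, 0, 0, 0.035, 0.2, 1]]}}

```text
t: 27.38
tcp_pos: [0.5403, 0.103, 0.0819]
tool_rot: [0.449, -0.463, 0.549, -0.532]
force: [-3.3, 0.5, 1.3]
finger_gap: 0.001
```

>>> {"fn": "step_arm", "kwargs": {"moves": [[0, 0, 0, 0, 0.035, 0.2, 1], [0, 0, 0, 0, 0.07, 0.4, 1], [0, 0, 0, 0, 0.07, 0.4, 1]]}}

```text
t: 27.75
tcp_pos: [0.5441, 0.1029, 0.0818]
tool_rot: [0.449, -0.463, 0.549, -0.532]
force: [-3.9, 0.1, 3.6]
finger_gap: 0.001
```

>>> {"fn": "step_arm", "kwargs": {"moves": [[0, 0, 0, 0, 0.035, 0.2, 1], [0, 0, 0, 0, 0.06, 0.35, 1], [0, 0, 0, 0, 0.06, 0.35, 1]]}}

```text
t: 28.12
tcp_pos: [0.5473, 0.1028, 0.0817]
tool_rot: [0.449, -0.464, 0.548, -0.531]
force: [-5.5, -0.2, 3.1]
finger_gap: 0.003
```

>>> {"fn": "step_arm", "kwargs": {"moves": [[0, 0, 0, 0, 0.017, 0.1, 1], [0, 0, 0, 0, 0.017, 0.1, 1]]}}

```text
t: 28.38
tcp_pos: [0.5473, 0.1028, 0.0816]
tool_rot: [0.45, -0.464, 0.548, -0.531]
force: [-5.5, -0.5, 4.5]
finger_gap: 0.003
```

>>> {"fn": "step_arm", "kwargs": {"moves": [[0, 0, 0, 0, 0.017, 0.1, 1], [0, 0, 0, 0, 0.017, 0.1, 1]]}}

```text
t: 28.62
tcp_pos: [0.5474, 0.1028, 0.0814]
tool_rot: [0.45, -0.465, 0.547, -0.53]
force: [-5.9, 0.1, 5.1]
finger_gap: -0.001
```

>>> {"fn": "step_arm", "kwargs": {"moves": [[0, 0, 0, 0, 0.02, 0.25, 1], [0, 0, 0, 0, 0.02, 0.25, 1]]}}

```text
t: 28.88
tcp_pos: [0.5485, 0.1028, 0.0814]
tool_rot: [0.451, -0.466, 0.547, -0.53]
force: [-7.0, -0.1, 4.6]
finger_gap: -0.0
```

>>> {"fn": "step_arm", "kwargs": {"moves": [[0, 0, 0, 0, 0.02, 0.25, 1], [0, 0, 0, 0, 0.02, 0.25, 1]]}}

```text
t: 29.12
tcp_pos: [0.5492, 0.1027, 0.0813]
tool_rot: [0.453, -0.467, 0.546, -0.529]
force: [-7.4, -0.1, 4.0]
finger_gap: 0.002
```

>>> {"fn": "step_arm", "kwargs": {"moves": [[0, 0, 0, 0, 0.02, 0.3, 1], [0, 0, 0, 0, 0.02, 0.3, 1]]}}

```text
t: 29.38
tcp_pos: [0.5494, 0.1028, 0.0812]
tool_rot: [0.454, -0.468, 0.544, -0.527]
force: [-8.6, -0.5, 5.6]
finger_gap: -0.001
```

>>> {"fn": "step_arm", "kwargs": {"moves": [[0.01, 0, 0, 0, 0.02, 0.3, 1], [0.01, 0, 0, 0, 0.02, 0.3, 1]]}}

```text
t: 29.62
tcp_pos: [0.5493, 0.1028, 0.0809]
tool_rot: [0.454, -0.467, 0.545, -0.528]
force: [-9.3, -0.1, 5.8]
finger_gap: 0.004
```

>>> {"fn": "step_arm", "kwargs": {"moves": [[0.01, 0, 0, 0, 0, 0.4, 1], [0.01, 0, 0, 0, 0, 0.4, 1]]}}

```text
t: 29.88
tcp_pos: [0.5497, 0.1028, 0.0808]
tool_rot: [0.453, -0.467, 0.545, -0.529]
force: [-10.2, -0.5, 6.7]
finger_gap: 0.001
```

>>> {"fn": "step_arm", "kwargs": {"moves": [[0.01, 0, 0, 0, 0, 0.4, 1], [0.01, 0, 0, 0, 0, 0.4, 1]]}}

```text
t: 30.12
tcp_pos: [0.5497, 0.1028, 0.0808]
tool_rot: [0.453, -0.466, 0.546, -0.529]
force: [-10.0, -0.8, 6.9]
finger_gap: -0.0
```

```bash
python3 snap.py wrist:w20 side:s20
python3 - <<'E'
import cv2
im=cv2.imread("pics/s20.png")[150:350,200:440]; cv2.imwrite("pics/s20c.png",cv2.resize(im,None,fx=3,fy=3))
E
```

```text
30.225 [0.5498 0.1028 0.0808] [[-0.0301, 0.1556, 0.9874], [-0.9995, -0.0058, -0.0295], [0.0011, -0.9878, 0.1557]] [-11.16250973  -0.99878227   6.83877973] 0.002564604077278809
```

View pics/w20.png

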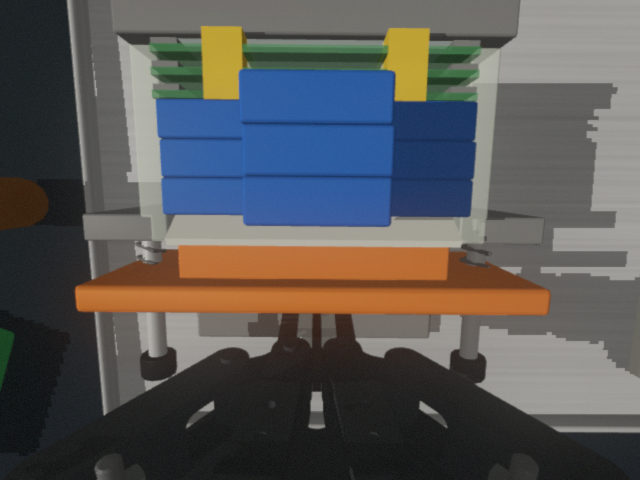

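View pics/s20c.png

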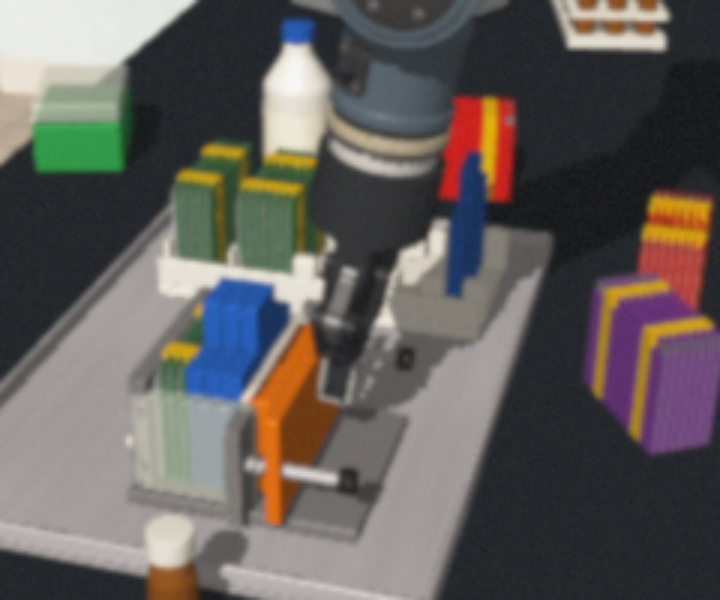

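The stack is nipped with no visible gaps. Raising the push to about 16–18 N.

>>> {"fn": "step_arm", "kwargs": {"moves": [[0.01, 0, 0, 0, -0.05, 0.6, 1], [0.01, 0, 0, 0, -0.05, 0.6, 1]]}}

```text
t: 30.48
tcp_pos: [0.5498, 0.1028, 0.0809]
tool_rot: [0.454, -0.467, 0.545, -0.528]
force: [-12.3, -1.1, 6.9]
finger_gap: 0.003
```

>>> {"fn": "step_arm", "kwargs": {"moves": [[0.01, 0, 0, 0, -0.1, 0.75, 1], [0.01, 0, 0, 0, -0.1, 0.75, 1], [0.01, 0, 0, 0, -0.1, 0.75, 1]]}}

```text
t: 30.85
tcp_pos: [0.5499, 0.1028, 0.081]
tool_rot: [0.456, -0.468, 0.544, -0.527]
force: [-13.4, -1.3, 4.4]
finger_gap: 0.003
```

>>> {"fn": "step_arm", "kwargs": {"moves": [[0.02, 0, 0, 0, -0.1, 1.0, 1], [0.02, 0, 0, 0, -0.1, 1.0, 1], [0.02, 0, 0, 0, -0.1, 1.0, 1]]}}

```text
t: 31.22
tcp_pos: [0.55, 0.1028, 0.081]
tool_rot: [0.456, -0.468, 0.543, -0.527]
force: [-17.1, -0.6, 6.0]
finger_gap: 0.002
```

Repeating the same target to see whether the push holds steady.

>>> {"fn": "step_arm", "kwargs": {"moves": [[0.02, 0, 0, 0, -0.1, 1.0, 1], [0.02, 0, 0, 0, -0.1, 1.0, 1], [0.02, 0, 0, 0, -0.1, 1.0, 1], [0.02, 0, 0, 0, -0.1, 1.0, 1], [0.02, 0, 0, 0, -0.1, 1.0, 1]]}}

```text
t: 31.85
tcp_pos: [0.5501, 0.1028, 0.081]
tool_rot: [0.457, -0.468, 0.543, -0.526]
force: [-16.7, -0.9, 7.4]
finger_gap: -0.003
```

```bash
python3 snap.py wrist:w21 side:s21 scene:c21; python3 tabs.py w21.npz .1255 .13; for i in 1 2; do python3 snap.py side:s22; done
python3 - <<'E'
from fit import *
d=np.load("w21.npz"); m=orange(d["im"],d["P"],d["z"]>0,.0905,.1); q=d["P"][m]; x=q[:,0]-.0318*(q[:,1]-.101); print("orange top",len(q),np.percentile(x,[1,50,99]).round(4))
r=d["im"].astype(int);P=d["P"]
for n in("s21","c21"):
    e=np.load(n+".npz"); rr=e["im"].astype(int); Q=e["P"]
E
```

```text
32.0 [0.55   0.1028 0.081 ] [[-0.0279, 0.1436, 0.9892], [-0.9996, -0.0073, -0.0271], [0.0034, -0.9896, 0.1437]] [-16.94664682  -0.74119406   6.76003048] 0.0035472040142051817
[240, 72, 157, 158, 23556] [[0.5974, 0.0842, 0.1258], [0.6152, 0.1012, 0.127], [0.6314, 0.1182, 0.1283]]
32.05 [0.55   0.1028 0.081 ] [[-0.0279, 0.1436, 0.9892], [-0.9996, -0.0073, -0.0271], [0.0034, -0.9896, 0.1438]] [-17.16787476  -1.18787498   6.98229208] 0.001428527810583371
32.1 [0.55   0.1028 0.081 ] [[-0.0279, 0.1436, 0.9892], [-0.9996, -0.0073, -0.0271], [0.0034, -0.9896, 0.1438]] [-16.49128269  -0.83154129   7.88231151] 3.70439385990708e-05
orange top 6267 [0.5618 0.5677 0.5717]
```

View pics/w21.png

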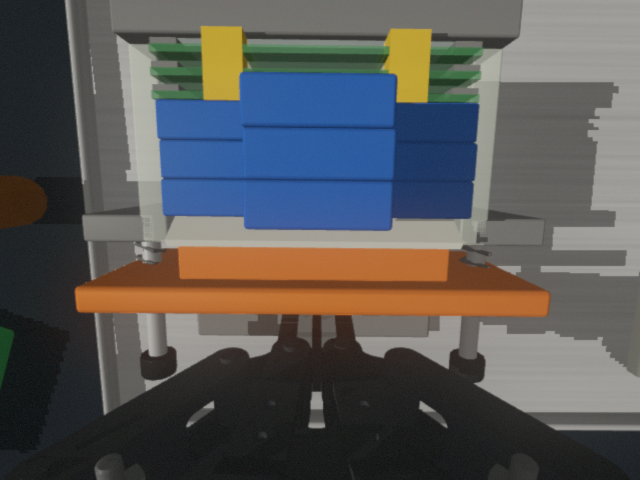

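View pics/c21.png

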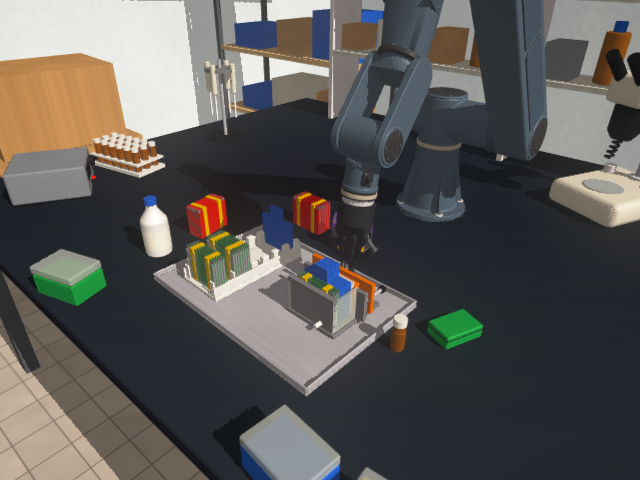

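The push is steady at about 17 N. The plate is about 9–10 mm in, and the three tabs span 36 mm with their tops at z = 0.127. Handing in.

```bash
python3 -c "
from station import *
print(sign_off())"
```

```text
the job is handed in; nothing more can be done
None
```

I lowered three blue filler plates into the box, one behind the other in front of the 3-cassette pack. I then pushed the orange front plate in until it closed on the stack, and handed in while still holding it. The sign-off gave no verdict. A fourth filler would not fit: 46 mm was free and four need 48 mm. The spare filler is still in its slot (x = −105 mm).

**Last checks:**
- **Push:** it held steady at about 17 N (16.5–17.2 N over the last readings), within the 13–20 N you asked for. There was also about 7 N of vertical friction on the tool.
- **Front plate:** it is about 9–10 mm in; the camera showed 9.2 mm and the tool's travel about 10 mm.
- **Fillers:** all three tab tops are level at z = 0.127 m, centred between the side walls, with no visible gaps.
- **Surroundings:** the two spare packs, vial, bottle and slide box look unmoved in the last pictures.

**Disagreements:** the cameras differed by 2–4 mm in absolute position, so I placed the plates using wrist-camera distances and felt for contact. One measuring script found too few points to fit after the first plate was down, so I checked that plate from the picture and the floor contact force.

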